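Bring a batch of dyed beads under the inspection magnifier

ROBOT

A 7-joint arm with a two-finger parallel gripper is mounted at the origin on the work surface. World frame = base frame: x ahead of the robot, y to its left, z up, the work surface at z = 0. Lengths are in m, angles in rad, forces in N, time in s.
With the tool pointing down it reaches from about 0.35 to 0.9 m from the base axis. Payload 8.1 kg.
Tool frame: the origin (TCP) lies on the centre line of the jaws, within the pads' length; the fingertips stand 11 mm ahead of it and the grasp point (between the pads) lies 8 mm behind it (arm.nose_length is the distance from the TCP to the fingertips, in m); z points along the fingers, y is the line along which they close (so a half turn about z gives the same grasp; the last joint's range is limited). The gripper opens to 92 mm and grips with 3 to 60 N. Pads are 19 mm wide; open, the fingers measure 130 mm over their backs; the gripper's body (75 mm by 190 mm) begins 47 mm behind the grasp point.
Start: joints at [1.203, 0.434, 0.025, 1.573, -0.012, 1.134, -0.075], TCP at [0.164, -0.603, 0.238] pointing down, gripper open.
Joint ranges: [-2.62, 2.62], [-0.44, 2.09], [-1.27, 1.32], [0.08, 2.57], [-1.32, 4.46], [0.12, 2], [-2.74, 2.74]. Speed limits (rad/s): [2.22, 2.22, 3.01, 3.01, 3.14, 3.14, 3.14].

INTERFACE

Orientations are given as a rotation vector (axis times angle).
In Python, from cell import arm gives the robot as it stands.
- The arm moves only by the tool jog_arm, never from a script. Its argument "moves" is a list of rows, each a list of 4 numbers: the shift along the tool's x, y, z in m, then the turn about the tool's z in rad. In form: [[tx, ty, tz, spin], ...]. A call has 1 to 20 rows; each row is the pose to reach, as a shift and turn from the pose commanded when the call began, along the tool's axes at that moment; what a row does not reach only later rows make up. A row lasts 1/8 s, in which the tool goes at most 62.5 mm and 10.7 degrees, less where a joint would pass 70% of its speed; a pose out of reach is approached as far as the arm can. A call with a gripper value outside its range is refused whole. "hand" is the finger opening in m, from 0 to 0.0918, set as the call begins (left out, the last holds). The fingers move at their own pace and stop on an object; "newtons" is the grip in N (left out, the last holds). Time passes only in rows, so rows that repeat a pose let the fingers close. It gives the time, the measured TCP pose, the force, the opening and the grip force at its end, in the units of the state.
- arm.observe(): the state, without advancing time (a new reading comes with each control period).
- arm.get_image(name): name is "scene" or "top"; returns a dict with "color" (480x640x3 uint8, red, green, blue), "z_map" (480x640 float32, m along the optical axis (not along the pixel's ray), 0 where there is no reading), "fx", "fy", "cx", "cy" (pixels), "k1" (the pictures are not rectified: a ray, as slopes to the right and down, at radius r is drawn at 1 + k1 r^2 times it, then the intrinsics apply), "rvec" (rotation vector, rad) and "tvec" (3), from world to camera coordinates, as OpenCV has them. Camera axes: x right, y down, z forward; pixel columns grow to the right and rows downward; lengths in m; the calibration is good to about 2 mm. A picture is of the moment at which its call begins.
- arm.sign_off(): hands the job in; it is judged then, once.
The state is a dict: "clock": time; "joints": joint angles; "dq": joint speeds; "joint_efforts": joint torques, N m; "position": TCP position; "ee_rot": TCP orientation; "force": force on the tool from outside, world axes, zero at the start; "ft_torque": the same for the moment, N m; "width": opening from 0.0 (shut) to 1.0 (fully open); "gripper_force": force on a finger pad.
Only numpy, scipy, OpenCV 4.12 (cv2) and the standard library are available. Lean on these libraries where they do the work, as an engineer would, in place of code of your own. Each camera call takes 0.05 s, during which the arm holds its last target. There are 200 camera calls.

TASK

Use the scoop to move all the dyed beads from the aluminium trough into the white sample tray while that is drawn out; keep the fingers off beads that lie in the trough (only a bead spilled elsewhere may be picked up by hand). Then push the tray home until it meets its stop, and after that swing the magnifier over it and tilt the lens down level, centred above the tray. Finish with the scoop standing flat in the middle of its rest mat, and leave the bottles, jars and cup where they are.

Things in the scene. Friction and masses are not known exactly. Their poses are not given: they have to be found in the camera images.
- trough: Fixed narrow aluminium drying trough with the dyed beads. Floor inside 220 mm long (its x) and 80 mm wide (y), 3 mm thick; long walls upright, end walls flared outward by 30 degrees from upright; walls 4 mm thick, tops 40 mm above the table; rims out to x +-144, y +-53 mm. Origin: under its centre. At the start the beads lie in its -x half (towards the robot) and the last 80 mm at +x are free.
- scoop: Loose 0.14 kg scoop: steel pan 68 mm long (x), 72 wide (y), floor 2 thick, side walls 3 thick, 32 high, only from the back to x +8, back wall 4 thick, 36 high, open mouth at +x; holds 4 to 6 beads. Blue upright grip block at the back: 18 mm thick (y), x from -40 to -10 mm, 36 to 98 mm above the underside; best gripped at x -25, z 76. Origin: centre of the pan's underside; z up when it stands flat.
- mat_rest: Black rubber rest mat, fixed, 130 x 110 mm (x, y), 3 mm thick; the scoop stands on it at the start. Origin: under its centre.
- stand: Fixed inspection stand: grey base 20 mm thick with a sample tray on a slide, a pillar behind and a magnifier on a swivel arm. Origin on the table under the centre of the tray's home place. Base y -90 to +180 mm, x -75 to +75 mm; the tray slides along y; stop block at y = -82 mm, 65 mm high; pillar (swivel axis, 30 mm thick) at x = +190 mm, y = 0; the arm is 170 to 190 mm above the table.
- slide (a joint): Sample tray slide in m: 0 = fully home against its stop, under the magnifier's working place; grows as the tray is drawn out along the stand's +y, up to 0.11. Stiff (about 2 N), stays where left.
- tray_floor (a point): Centre of the white sample tray's inner floor, 26.5 mm above the table; axes are the stand's. Inside 102 x 102 mm, walls 4 mm thick, tops 60.5 mm above the table. A red push tab stands on its +y wall: outer face 65 mm from the tray's centre, 50 mm wide (x), 10 thick, top 82.5 mm above the table; push it along the stand's -y to send the tray home.
- swivel (a joint): Swivel of the magnifier arm about the upright pillar, rad: 0 = the arm points along the stand's -x, over the tray's home position; positive is counter-clockwise seen from above (lens away towards the stand's -y). Range -0.9 to 1.6. Friction holds it (0.3 N m).
- tilt (a joint): Tilt of the lens head about the level hinge at the end of the arm (125 mm from the swivel axis, 180 mm above the table, square to the arm), rad: 0 = lens level, looking straight down; positive = outer end raised. Range -0.5 to 1.3, so level is not a stop. Friction holds it (0.35 N m).
- swivel_post (a point): Grip point on the red upright post on the arm: 16 mm thick round post, 65 mm from the swivel axis; the post runs from 187 to 238 mm above the table and this point is at 215 mm.
- lens_mid (a point): Centre of the round magnifier lens, 65 mm out from the tilt hinge; z is the lens axis. The ring is 100 mm across, 14 thick. A red round bar (12 mm thick, 60 long, parallel to the tilt hinge) stands on the head's outer end, its axis 63 mm beyond the lens centre in the lens plane (128 mm from the hinge), for pushing or pinching.
- bead0: Loose magenta dyed nut bead, a ball 24 mm across, 12 g, waxed smooth, with a dark hole through it (may be absent). Origin: its centre; its axes turn as it rolls.
- bead1: Loose teal dyed nut bead, a ball 24 mm across, 12 g, waxed smooth, with a dark hole through it (may be absent). Origin: its centre; its axes turn as it rolls.
- bead2: Loose violet dyed nut bead, a ball 24 mm across, 12 g, waxed smooth, with a dark hole through it (may be absent). Origin: its centre; its axes turn as it rolls.
- bead3: Loose orange dyed nut bead, a ball 24 mm across, 12 g, waxed smooth, with a dark hole through it (may be absent). Origin: its centre; its axes turn as it rolls.
- bead4: Loose green dyed nut bead, a ball 24 mm across, 12 g, waxed smooth, with a dark hole through it (may be absent). Origin: its centre; its axes turn as it rolls.
- bead5: Loose red dyed nut bead, a ball 24 mm across, 12 g, waxed smooth, with a dark hole through it (may be absent). Origin: its centre; its axes turn as it rolls.
- bead6: Loose dark blue dyed nut bead, a ball 24 mm across, 12 g, waxed smooth, with a dark hole through it (may be absent). Origin: its centre; its axes turn as it rolls.
- bead7: Loose yellow dyed nut bead, a ball 24 mm across, 12 g, waxed smooth, with a dark hole through it (may be absent). Origin: its centre; its axes turn as it rolls.
- bead8: Loose brown dyed nut bead, a ball 24 mm across, 12 g, waxed smooth, with a dark hole through it (may be absent). Origin: its centre; its axes turn as it rolls.
- bottle_teal: Teal squeeze bottle 52 mm across, 155 mm high, loose bystander to be left alone. Origin: centre of its underside.
- bottle_plum: Plum squeeze bottle 52 mm across, 155 mm high, loose bystander to be left alone. Origin: centre of its underside.
- jar_black: Black dye jar 60 mm across, 85 mm high, loose bystander to be left alone. Origin: centre of its underside.
- jar_violet: Violet dye jar 52 mm across, 70 mm high, loose bystander to be left alone. Origin: centre of its underside.
- rinse_cup: Blue rinse cup 72 mm across, 75 mm high, loose bystander to be left alone. Origin: centre of its underside.

How it is judged:
On the way, in this order (a step that is already met when the one before it is completed fails the run):
1. the scoop lifts a bead clear (height (world z) of scoop above 0.045 m and ((x of bead0 in the frame of scoop between -0.034 and 0.034 m and y of bead0 in the frame of scoop between -0.035 and 0.035 m and z of bead0 in the frame of scoop between 0.006 and 0.055 m) or (x of bead1 in the frame of scoop between -0.034 and 0.034 m and y of bead1 in the frame of scoop between -0.035 and 0.035 m and z of bead1 in the frame of scoop between 0.006 and 0.055 m) or (x of bead2 in the frame of scoop between -0.034 and 0.034 m and y of bead2 in the frame of scoop between -0.035 and 0.035 m and z of bead2 in the frame of scoop between 0.006 and 0.055 m) or (x of bead3 in the frame of scoop between -0.034 and 0.034 m and y of bead3 in the frame of scoop between -0.035 and 0.035 m and z of bead3 in the frame of scoop between 0.006 and 0.055 m) or (x of bead4 in the frame of scoop between -0.034 and 0.034 m and y of bead4 in the frame of scoop between -0.035 and 0.035 m and z of bead4 in the frame of scoop between 0.006 and 0.055 m) or (x of bead5 in the frame of scoop between -0.034 and 0.034 m and y of bead5 in the frame of scoop between -0.035 and 0.035 m and z of bead5 in the frame of scoop between 0.006 and 0.055 m) or (x of bead6 in the frame of scoop between -0.034 and 0.034 m and y of bead6 in the frame of scoop between -0.035 and 0.035 m and z of bead6 in the frame of scoop between 0.006 and 0.055 m) or (x of bead7 in the frame of scoop between -0.034 and 0.034 m and y of bead7 in the frame of scoop between -0.035 and 0.035 m and z of bead7 in the frame of scoop between 0.006 and 0.055 m) or (x of bead8 in the frame of scoop between -0.034 and 0.034 m and y of bead8 in the frame of scoop between -0.035 and 0.035 m and z of bead8 in the frame of scoop between 0.006 and 0.055 m))), for 0.2 s.
2. all beads lie in the sample tray while it is still drawn out (x of bead0 in the frame of tray_floor between -0.052 and 0.052 m and y of bead0 in the frame of tray_floor between -0.052 and 0.052 m and z of bead0 in the frame of tray_floor between 0.005 and 0.045 m and x of bead1 in the frame of tray_floor between -0.052 and 0.052 m and y of bead1 in the frame of tray_floor between -0.052 and 0.052 m and z of bead1 in the frame of tray_floor between 0.005 and 0.045 m and x of bead2 in the frame of tray_floor between -0.052 and 0.052 m and y of bead2 in the frame of tray_floor between -0.052 and 0.052 m and z of bead2 in the frame of tray_floor between 0.005 and 0.045 m and x of bead3 in the frame of tray_floor between -0.052 and 0.052 m and y of bead3 in the frame of tray_floor between -0.052 and 0.052 m and z of bead3 in the frame of tray_floor between 0.005 and 0.045 m and x of bead4 in the frame of tray_floor between -0.052 and 0.052 m and y of bead4 in the frame of tray_floor between -0.052 and 0.052 m and z of bead4 in the frame of tray_floor between 0.005 and 0.045 m and x of bead5 in the frame of tray_floor between -0.052 and 0.052 m and y of bead5 in the frame of tray_floor between -0.052 and 0.052 m and z of bead5 in the frame of tray_floor between 0.005 and 0.045 m and x of bead6 in the frame of tray_floor between -0.052 and 0.052 m and y of bead6 in the frame of tray_floor between -0.052 and 0.052 m and z of bead6 in the frame of tray_floor between 0.005 and 0.045 m and x of bead7 in the frame of tray_floor between -0.052 and 0.052 m and y of bead7 in the frame of tray_floor between -0.052 and 0.052 m and z of bead7 in the frame of tray_floor between 0.005 and 0.045 m and x of bead8 in the frame of tray_floor between -0.052 and 0.052 m and y of bead8 in the frame of tray_floor between -0.052 and 0.052 m and z of bead8 in the frame of tray_floor between 0.005 and 0.045 m and value of joint slide above 0.05 m), for 0.3 s.
3. the tray is pushed home to its stop with all the beads in it (x of bead0 in the frame of tray_floor between -0.052 and 0.052 m and y of bead0 in the frame of tray_floor between -0.052 and 0.052 m and z of bead0 in the frame of tray_floor between 0.005 and 0.045 m and x of bead1 in the frame of tray_floor between -0.052 and 0.052 m and y of bead1 in the frame of tray_floor between -0.052 and 0.052 m and z of bead1 in the frame of tray_floor between 0.005 and 0.045 m and x of bead2 in the frame of tray_floor between -0.052 and 0.052 m and y of bead2 in the frame of tray_floor between -0.052 and 0.052 m and z of bead2 in the frame of tray_floor between 0.005 and 0.045 m and x of bead3 in the frame of tray_floor between -0.052 and 0.052 m and y of bead3 in the frame of tray_floor between -0.052 and 0.052 m and z of bead3 in the frame of tray_floor between 0.005 and 0.045 m and x of bead4 in the frame of tray_floor between -0.052 and 0.052 m and y of bead4 in the frame of tray_floor between -0.052 and 0.052 m and z of bead4 in the frame of tray_floor between 0.005 and 0.045 m and x of bead5 in the frame of tray_floor between -0.052 and 0.052 m and y of bead5 in the frame of tray_floor between -0.052 and 0.052 m and z of bead5 in the frame of tray_floor between 0.005 and 0.045 m and x of bead6 in the frame of tray_floor between -0.052 and 0.052 m and y of bead6 in the frame of tray_floor between -0.052 and 0.052 m and z of bead6 in the frame of tray_floor between 0.005 and 0.045 m and x of bead7 in the frame of tray_floor between -0.052 and 0.052 m and y of bead7 in the frame of tray_floor between -0.052 and 0.052 m and z of bead7 in the frame of tray_floor between 0.005 and 0.045 m and x of bead8 in the frame of tray_floor between -0.052 and 0.052 m and y of bead8 in the frame of tray_floor between -0.052 and 0.052 m and z of bead8 in the frame of tray_floor between 0.005 and 0.045 m and value of joint slide below 0.006 m), for 0.2 s.
4. the lens is level and centred above the tray (horizontal distance between lens_mid and tray_floor below 0.025 m and angle between lens_mid's own z axis and vertical below 0.14 rad and value of joint slide below 0.006 m), for 0.3 s.
At the end, for the whole second after the job is handed in: All beads lie in the sample tray, the tray is home to within 6 mm, the lens centre is within 25 mm (seen from above) of the tray's centre and level to within 8 degrees (0.14 rad), and the scoop stands flat and at rest on its mat with its centre within 40 mm of the mat's centre (all of step 4 and x of bead0 in the frame of tray_floor between -0.052 and 0.052 m and y of bead0 in the frame of tray_floor between -0.052 and 0.052 m and z of bead0 in the frame of tray_floor between 0.005 and 0.045 m and x of bead1 in the frame of tray_floor between -0.052 and 0.052 m and y of bead1 in the frame of tray_floor between -0.052 and 0.052 m and z of bead1 in the frame of tray_floor between 0.005 and 0.045 m and x of bead2 in the frame of tray_floor between -0.052 and 0.052 m and y of bead2 in the frame of tray_floor between -0.052 and 0.052 m and z of bead2 in the frame of tray_floor between 0.005 and 0.045 m and x of bead3 in the frame of tray_floor between -0.052 and 0.052 m and y of bead3 in the frame of tray_floor between -0.052 and 0.052 m and z of bead3 in the frame of tray_floor between 0.005 and 0.045 m and x of bead4 in the frame of tray_floor between -0.052 and 0.052 m and y of bead4 in the frame of tray_floor between -0.052 and 0.052 m and z of bead4 in the frame of tray_floor between 0.005 and 0.045 m and x of bead5 in the frame of tray_floor between -0.052 and 0.052 m and y of bead5 in the frame of tray_floor between -0.052 and 0.052 m and z of bead5 in the frame of tray_floor between 0.005 and 0.045 m and x of bead6 in the frame of tray_floor between -0.052 and 0.052 m and y of bead6 in the frame of tray_floor between -0.052 and 0.052 m and z of bead6 in the frame of tray_floor between 0.005 and 0.045 m and x of bead7 in the frame of tray_floor between -0.052 and 0.052 m and y of bead7 in the frame of tray_floor between -0.052 and 0.052 m and z of bead7 in the frame of tray_floor between 0.005 and 0.045 m and x of bead8 in the frame of tray_floor between -0.052 and 0.052 m and y of bead8 in the frame of tray_floor between -0.052 and 0.052 m and z of bead8 in the frame of tray_floor between 0.005 and 0.045 m and horizontal distance between scoop and mat_rest below 0.04 m and angle between scoop's own z axis and vertical below 0.12 rad and height (world z) of scoop below 0.008 m and linear speed of scoop below 0.02 m/s); the robot touches nothing.
It fails at once if the fingers touch a bead lying in the trough ((contact force between the fingers and bead0 above 0.1 N and x of bead0 in the frame of trough between -0.13 and 0.13 m and y of bead0 in the frame of trough between -0.04 and 0.04 m and z of bead0 in the frame of trough below 0.035 m) or (contact force between the fingers and bead1 above 0.1 N and x of bead1 in the frame of trough between -0.13 and 0.13 m and y of bead1 in the frame of trough between -0.04 and 0.04 m and z of bead1 in the frame of trough below 0.035 m) or (contact force between the fingers and bead2 above 0.1 N and x of bead2 in the frame of trough between -0.13 and 0.13 m and y of bead2 in the frame of trough between -0.04 and 0.04 m and z of bead2 in the frame of trough below 0.035 m) or (contact force between the fingers and bead3 above 0.1 N and x of bead3 in the frame of trough between -0.13 and 0.13 m and y of bead3 in the frame of trough between -0.04 and 0.04 m and z of bead3 in the frame of trough below 0.035 m) or (contact force between the fingers and bead4 above 0.1 N and x of bead4 in the frame of trough between -0.13 and 0.13 m and y of bead4 in the frame of trough between -0.04 and 0.04 m and z of bead4 in the frame of trough below 0.035 m) or (contact force between the fingers and bead5 above 0.1 N and x of bead5 in the frame of trough between -0.13 and 0.13 m and y of bead5 in the frame of trough between -0.04 and 0.04 m and z of bead5 in the frame of trough below 0.035 m) or (contact force between the fingers and bead6 above 0.1 N and x of bead6 in the frame of trough between -0.13 and 0.13 m and y of bead6 in the frame of trough between -0.04 and 0.04 m and z of bead6 in the frame of trough below 0.035 m) or (contact force between the fingers and bead7 above 0.1 N and x of bead7 in the frame of trough between -0.13 and 0.13 m and y of bead7 in the frame of trough between -0.04 and 0.04 m and z of bead7 in the frame of trough below 0.035 m) or (contact force between the fingers and bead8 above 0.1 N and x of bead8 in the frame of trough between -0.13 and 0.13 m and y of bead8 in the frame of trough between -0.04 and 0.04 m and z of bead8 in the frame of trough below 0.035 m)).
It fails at once if a bottle, jar or cup is shifted by more than 30 mm or tipped over (distance of any of bottle_teal, bottle_plum, jar_black, jar_violet, rinse_cup from where it was at the start of the episode above 0.03 m or angle between any of bottle_teal, bottle_plum, jar_black, jar_violet, rinse_cup's own z axis and vertical above 0.5 rad).
Of bead0, bead1, bead2, bead3, bead4, bead5, bead6, bead7, bead8 only 6 to 9 are there at a start; the rules pass over those that are not, and their reading is None.
At some moment in a run one of scoop may be knocked a few centimetres aside while the robot is not near it.
Once in a run the grip may slacken for a moment while it holds something.
It also fails if it takes over 210 s, if anything falls off the work surface, if the arm or the gripper's body presses on something with over 40 N, if the wrist force passes 120 N, or if a joint passes its speed limit or range.

## Working session

There is one attempt and no reset: what is moved stays moved. The work goes in short steps, Python scripts to look and compute and a tool call to move; the robot and the scene stay as the last step left them, time stands still between calls to the robot, and variables do not carry over. Pictures are saved under pics/ and viewed, at most 14 in all, crops included, and the job is handed in when it is done.

Besides the shell and the picture viewer there is one more tool, called after "Request:" as name(argument=value, ...), one argument or row to a line, values as JSON. jog_arm: Moves the arm, as the interface text tells. Its arguments: {"type":"object","properties":{"moves":{"type":"array"},"hand":{"type":"number"},"newtons":{"type":"number"}},"required":["moves"]}

```bash
mkdir -p pics; ls
cat > h.py <<'E'
import numpy as np, cv2
from scipy.spatial.transform import Rotation as R
from cell import arm
def shot(n,save=None):
    d=arm.get_image(n)
    if save: cv2.imwrite('pics/'+save+'.png',d['color'][:,:,::-1])
    return d
def cam(d):
    Rm=R.from_rotvec(np.array(d['rvec']).ravel()).as_matrix(); t=np.array(d['tvec']).ravel(); return Rm,t
def slopes(d,u,v):
    x=(np.asarray(u,float)-d['cx'])/d['fx']; y=(np.asarray(v,float)-d['cy'])/d['fy']
    a,b=x.copy(),y.copy()
    for _ in range(20):
        f=1+d['k1']*(a*a+b*b); a,b=x/f,y/f
    return a,b
def plane(d,u,v,z):
    Rm,t=cam(d); a,b=slopes(d,u,v); c=-Rm.T@t
    r=np.stack([a,b,np.ones_like(a)],-1)@Rm
    return c+r*((z-c[2])/r[...,2])[...,None]
def cloud(d):
    Rm,t=cam(d); v,u=np.mgrid[:480,:640]; a,b=slopes(d,u,v); z=d['z_map']
    P=(np.stack([a*z,b*z,z],-1)-t)@Rm; P[z==0]=np.nan
    return P
def proj(d,p):
    Rm,t=cam(d); q=np.asarray(p)@Rm.T+t; a,b=q[...,0]/q[...,2],q[...,1]/q[...,2]; f=1+d['k1']*(a*a+b*b)
    return np.stack([a*f*d['fx']+d['cx'],b*f*d['fy']+d['cy']],-1)
E
python3 - <<'E'
from h import *
for n in('scene','top'):
    d=shot(n,n+'0'); Rm,t=cam(d); print(n,-Rm.T@t,Rm[2],d['fx'],d['k1'])
print(arm.observe(), arm.nose_length)
E
```

```text
pics
scene [ 1.1134597  -0.22316559  0.93734486] [-0.55465589  0.17983399 -0.81241404] 462.6103051361078 -0.009186931153066614
top [ 0.3987958  -0.06905036  1.33461294] [ 0.1745377  -0.00945085 -0.98460514] 544.0902713735368 -0.0472520372617312
{'clock': 0.1, 'joints': array([ 1.20340972,  0.43515552,  0.02496729,  1.57399248, -0.01160428,
        1.13400908, -0.07510209]), 'dq': array([ 0.00028344, -0.00088334,  0.00030805, -0.00110138, -0.00056147,
        0.00033165, -0.00014032]), 'joint_efforts': array([ 4.08393564e-03, -6.69129038e+01,  9.88217331e-01, -3.15142930e+01,
       -6.06512488e-02,  3.75324301e-02,  9.69383422e-06]), 'position': array([ 0.16340438, -0.60280416,  0.23702726]), 'ee_rot': array([-3.11274048e+00, -4.14423940e-01,  4.84071581e-04]), 'force': array([ 0.18409726,  0.08069235, -0.44879094]), 'ft_torque': array([0.02107802, 0.01709805, 0.03179554]), 'gripper_force': 0.0, 'width': 0.9954669403891053} 0.011
```

View pics/scene0.png

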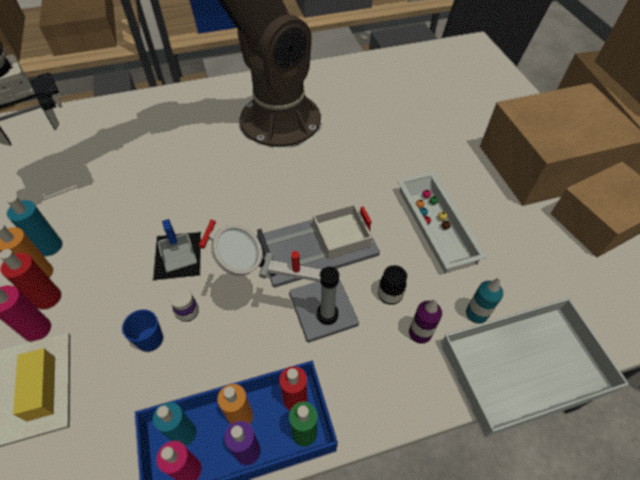

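View pics/top0.png

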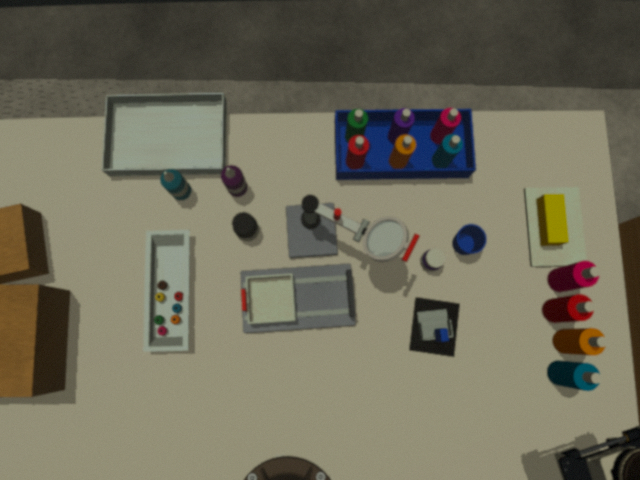

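The top view has world +x up and +y left. It shows the trough with beads at (168,290), the tray at (271,300) drawn out to +y, the lens at (386,240), and the scoop on its mat at (435,325) with the grip towards the robot. Next I'll measure each of these.

```bash
cat >> h.py <<'E'
def blobs(d,lo,hi,zr=None,box=None,amin=6):
    hsv=cv2.cvtColor(d['color'],cv2.COLOR_RGB2HSV); m=cv2.inRange(hsv,np.array(lo),np.array(hi))
    P=cloud(d)
    with np.errstate(invalid='ignore'):
        if zr: m&=np.uint8(255)*((P[...,2]>zr[0])&(P[...,2]<zr[1]))
        if box: m&=np.uint8(255)*((P[...,0]>box[0])&(P[...,0]<box[1])&(P[...,1]>box[2])&(P[...,1]<box[3]))
    n,l,s,c=cv2.connectedComponentsWithStats(m)
    return [(s[i,4],c[i],np.nanmedian(P[l==i],0),l==i) for i in range(1,n) if s[i,4]>=amin],P
E
python3 - <<'E'
from h import *
np.set_printoptions(precision=4,suppress=True)
d=shot('top')
P=cloud(d)
def show(n,b):
    for a,c,p,_ in b: print(n,a,c.round(1),p.round(4))
b,_=blobs(d,(105,150,50),(130,255,255),zr=(.03,.2)); show('blue',b)
for lo in (0,170):
    b,_=blobs(d,(lo,160,90),(lo+9,255,255),zr=(.03,.3)); show('red',b)
def rect(m,z,n):
    m=cv2.morphologyEx(m.astype(np.uint8)*255,cv2.MORPH_OPEN,np.ones((3,3)))
    cs,_=cv2.findContours(m,cv2.RETR_EXTERNAL,cv2.CHAIN_APPROX_NONE); c=max(cs,key=cv2.contourArea)[:,0]
    w=plane(d,c[:,0],c[:,1],z); r=cv2.minAreaRect((w[:,:2]*1000).astype(np.float32)); print(n,r)
hsv=cv2.cvtColor(d['color'],cv2.COLOR_RGB2HSV)
z=P[...,2]; x=P[...,0]; y=P[...,1]
rect((z>.03)&(z<.055)&(y>.15)&(y<.36)&(x>.2)&(x<.62),.04,'trough rim 288x106')
rect((hsv[...,2]<70)&(abs(z)<.012)&(y<-.25)&(y>-.5)&(x>.2)&(x<.5),.003,'mat')
rect((z>.045)&(z<.075)&(y>-.06)&(y<.16)&(x>.25)&(x<.5),.0605,'tray 110')
rect((z>.012)&(z<.075)&(y>-.3)&(y<.2)&(x>.25)&(x<.47),.02,'base 150x270')
rect((z>.012)&(z<.05)&(y>-.5)&(y<-.28)&(x>.25)&(x<.5),.034,'scoop pan')
m=(z>.15)&(z<.25)&(x>.35)&(y<0)&(y>-.4)&(x<.7); rect(m,.18,'magn')
# pedestal / pillar
rect((z>.19)&(z<.5)&(x>.5)&(x<.7)&(abs(y)<.2),.2,'pillar')
print('heights around pillar',z[195:206,305:316:2])
E
```

```text
blue 724 [403.5 156.6] [ 0.7935 -0.2866  0.0688]
blue 76 [381.8 111.1] [ 0.9443 -0.2476  0.0688]
blue 60 [425.5 110.6] [ 0.9442 -0.355   0.0689]
blue 8 [410.2 126.9] [ 0.8866 -0.3084  0.1128]
blue 6 [389.5 128.5] [ 0.9037 -0.2666  0.056 ]
blue 9 [454.  157.3] [ 0.8165 -0.4146  0.0868]
blue 145 [469.5 241.1] [ 0.6112 -0.4402  0.0701]
blue 101 [443.2 335.1] [ 0.3959 -0.3601  0.1011]
red 129 [356.4 145.9] [ 0.8304 -0.1727  0.128 ]
red 37 [337.3 212.1] [ 0.6508 -0.122   0.2383]
red 119 [410.1 247.7] [ 0.5698 -0.2657  0.2588]
red 74 [243.5 299.5] [0.4844 0.0899 0.083 ]
red 230 [578.4 307.1] [ 0.4507 -0.6535  0.141 ]
red 143 [449.4 118.9] [ 0.8954 -0.3954  0.1283]
red 55 [363.5 147.3] [ 0.8294 -0.1967  0.1276]
red 18 [350.  146.1] [ 0.8338 -0.1611  0.1294]
red 131 [586.1 273.5] [ 0.5189 -0.6808  0.1412]
red 30 [578.3 298.5] [ 0.47   -0.6561  0.1404]
red 85 [572.5 308.7] [ 0.4462 -0.6428  0.1401]
red 21 [583.4 316.6] [ 0.4282 -0.6668  0.1414]
trough rim 288x106 ((495.1171875, 279.9212951660156), (250.30816650390625, 107.65692901611328), 0.5197890996932983)
mat ((417.16595458984375, -362.843
[... 447 characters left out ...]
82763672), (241.17420959472656, 102.95510864257812), 74.00753784179688)
pillar ((594.4354248046875, -188.02749633789062), (75.64456939697266, 25.850820541381836), 1.7486706972122192)
heights around pillar [[0.1907 0.1879 0.1899 0.1923 0.1912    nan]
 [0.1904 0.19   0.193  0.1976 0.1908 0.1918]
 [0.1916 0.1919 0.1941 0.1922 0.1903 0.1858]
 [0.1931 0.1924    nan 0.1903 0.1899 0.1872]
 [0.1927 0.1901 0.1911 0.1935 0.1929 0.1893]
 [0.1879 0.1919 0.1938 0.1905 0.1906 0.193 ]
 [0.1916 0.1899 0.191  0.1931 0.1917 0.1898]
 [0.1888 0.1935 0.1884 0.1934 0.1905 0.1895]
 [0.1905 0.19   0.1907 0.1879 0.1915 0.1892]
 [0.1861 0.1961 0.1915 0.1904 0.1903 0.1926]
 [0.191  0.1906 0.1864 0.1876 0.1895 0.1949]]
```

Run:
```python
import cv2
a=cv2.imread('pics/top0.png')[185:365,130:470]
cv2.imwrite('pics/crop1.png',cv2.resize(a,None,fx=2.35,fy=2.35,interpolation=cv2.INTER_CUBIC))
```

```text
(no output)
```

View pics/crop1.png

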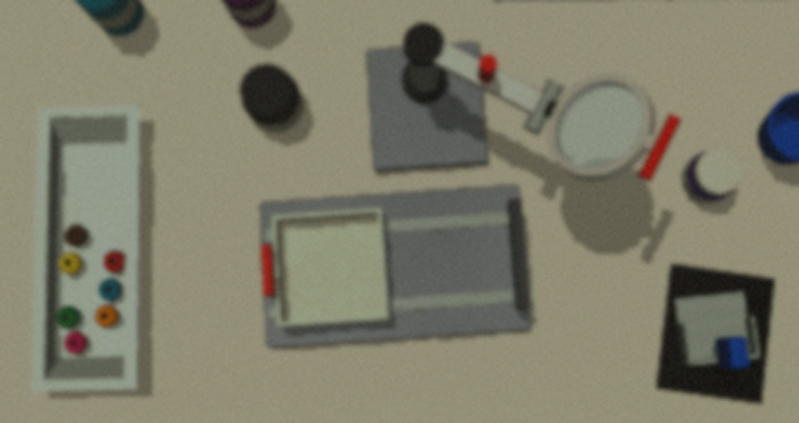

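The crop shows seven beads: magenta, green, orange, teal, red, yellow and brown. The trough rim corners are at about (42,108) to (136,388), the tray corners at (272,214) to (390,320), and the scoop mouth faces up the image (+x). I'll cast the corner pixels onto their known planes.

Run:
```python
from h import *
np.set_printoptions(precision=4,suppress=True)
d=shot('top'); s=shot('scene')
def C(n,pts,z):
    q=np.array(pts,float)/2.35+[130,185]-0.3; w=plane(d,q[:,0],q[:,1],z)[:,:2]
    e=np.roll(w,-1,0)-w; print(n,'ctr',w.mean(0),'len',np.linalg.norm(e,axis=1),'ang',np.degrees(np.arctan2(e[:,1],e[:,0]))); return w
C('trough',[(42,108),(139,107),(136,388),(34,392)],.04)
C('base',[(261,203),(519,185),(532,330),(266,347)],.02)
C('tray',[(272,214),(383,207),(390,320),(279,328)],.0605)
C('mat',[(673,265),(775,279),(761,402),(657,387)],.003)
for n,lohi,z in (('blue',((100,120,40),(130,255,255)),.1),):
  for dd in (d,s):
    b,P=blobs(dd,*lohi,zr=(.03,.12),box=(.3,.5,-.5,-.25))
    for a,c,p,m in b:
        mm=m&(P[...,2]>.095); v,u=np.nonzero(mm); w=plane(dd,u,v,.101)[:,:2]
        print('grip',a,p,mm.sum(),w.mean(0),cv2.minAreaRect((w*1000).astype(np.float32)), P[m][:,2].max())
# pan floor pixels, low saturation bright, on mat
for dd in (d,s):
    hsv=cv2.cvtColor(dd['color'],cv2.COLOR_RGB2HSV); P=cloud(dd)
    m=(hsv[...,2]>90)&(hsv[...,1]<90)&(P[...,0]>.34)&(P[...,0]<.49)&(P[...,1]>-.43)&(P[...,1]<-.3)&(P[...,2]<.06)
    m=cv2.morphologyEx(m.astype(np.uint8),cv2.MORPH_OPEN,np.ones((3,3)))
    n,l,st,c=cv2.connectedComponentsWithStats(m)
    for i in range(1,n):
        if st[i,4]>30:
            v,u=np.nonzero(l==i); w=plane(dd,u,v,.005)[:,:2]; print('pan',st[i],cv2.boxPoints(cv2.minAreaRect((w*1000).astype(np.float32))).round(0).tolist(), np.nanmedian(P[l==i],0))
    # red things two views
    for lo in (0,170):
        b,_=blobs(dd,(lo,150,70),(lo+9,255,255),zr=(.06,.35),box=(.4,.75,-.35,.15))
        for a,c,p,m in b: print('red',a,c,p)
```

```text
trough ctr [0.5138 0.2781] len [0.1007 0.2851 0.1021 0.2884] ang [ -90.3287 -179.336    91.5239    0.3926]
base ctr [ 0.4909 -0.0327] len [0.2677 0.1493 0.2708 0.1473] ang [ -86.8964 -176.4699   92.6783    2.3169]
tray ctr [0.4879 0.0294] len [0.1112 0.1124 0.1097 0.1133] ang [ -87.2739 -177.0295   93.1909    3.7568]
mat ctr [ 0.417 -0.364] len [0.1074 0.1273 0.1079 0.1265] ang [-98.8676 170.1038  80.7164 -10.1309]
grip 130 [ 0.3961 -0.3584  0.1004] 102 [ 0.3962 -0.3615] ((396.1251220703125, -361.3046569824219), (27.68423843383789, 18.5845890045166), 4.125770568847656) 0.10652080161397146
grip 163 [ 0.4096 -0.36    0.0843] 65 [ 0.4009 -0.3599] ((401.7003479003906, -360.09130859375), (31.229476928710938, 14.161083221435547), 9.861258506774902) 0.10344442145971283
pan [407 297   8  34 175] [[409.0, -313.0], [489.0, -317.0], [490.0, -299.0], [410.0, -296.0]] [ 0.4601 -0.3064  0.0014]
pan [435 296  26   8 132] [[472.0, -429.0], [489.0, -429.0], [490.0, -368.0], [473.0, -368.0]] [ 0.483  -0.4081  0.0012]
pan [418 310  29  30 592] [[386.0, -328.0], [390.0, -397.0], [458.0, -393.0], [453.0,
[... 497 characters left out ...]
365.0, -300.0], [345.0, -300.0]] [ 0.3497 -0.3297  0.0007]
pan [147 237  10  38 248] [[345.0, -427.0], [456.0, -437.0], [458.0, -416.0], [347.0, -405.0]] [ 0.3848 -0.4218  0.0001]
pan [163 242  33  29 616] [[386.0, -326.0], [393.0, -398.0], [459.0, -392.0], [452.0, -321.0]] [ 0.4256 -0.3581  0.0048]
pan [200 250   8  26 146] [[420.0, -307.0], [493.0, -317.0], [495.0, -301.0], [423.0, -290.0]] [ 0.4601 -0.3071 -0.0004]
pan [152 277  35  11 187] [[473.0, -426.0], [493.0, -429.0], [502.0, -351.0], [482.0, -349.0]] [ 0.4826 -0.3992 -0.0004]
red 82 [365.378  216.2195] [0.4901 0.0897 0.0813]
red 140 [206.6143 234.    ] [ 0.5773 -0.2674  0.2573]
red 116 [295.2672 260.3707] [ 0.6573 -0.123   0.2282]
```

```bash
cat >> h.py <<'E'
def pose():
    o=arm.observe(); r=R.from_rotvec(o['ee_rot']).as_matrix(); return o,np.array(o['position']),np.arctan2(r[1,0],r[0,0])
def row(x,y,z,deg=None,frm=None):
    if frm is None: _,p,a=pose()
    else: p=np.array(frm[:3]); a=np.radians(frm[3])
    dx,dy,dz=np.array([x,y,z])-p; c,s=np.cos(a),np.sin(a)
    sp=0 if deg is None else (a-np.radians(deg)+np.pi)%(2*np.pi)-np.pi
    print('row',[round(float(v),4) for v in (dx*c+dy*s,dx*s-dy*c,-dz,sp)])
E
python3 - <<'E'
from h import *
row(.398,-.3605,.15,3.5)
row(.398,-.3605,.071,3.5,frm=(.398,-.3605,.15,3.5))
E
```

```text
row [0.2898, -0.1727, 0.0874, 0.2036]
row [0.0, 0.0, 0.079, 0.0]
```

Request:
jog_arm(
  moves=[
    [0.29,-0.172,0.0,0.204],
    [0.29,-0.172,0.0,0.204],
    [0.29,-0.172,0.0,0.204],
    [0.29,-0.172,0.0,0.204],
    [0.29,-0.172,0.0,0.204],
    [0.29,-0.172,0.0,0.204],
    [0.29,-0.172,0.0,0.204],
    [0.29,-0.172,0.0,0.204],
    [0.29,-0.172,0.087,0.204],
    [0.29,-0.172,0.087,0.204],
    [0.29,-0.172,0.087,0.204],
    [0.29,-0.172,0.087,0.204],
  ],
  hand=0.09,
)

```text
clock: 1.75
position: [0.3985, -0.3626, 0.1519]
ee_rot: [3.139, 0.093, 0.002]
force: [-0.9, -0.6, 1.0]
width: 0.981
gripper_force: 0.0
```

Request:
jog_arm(
  moves=[
    [0,-0.002,0.04,0],
    [0,-0.002,0.08,0],
    [0,-0.002,0.08,0],
    [0,-0.002,0.08,0],
    [0,-0.002,0.08,0],
  ],
)

```text
clock: 2.38
position: [0.3995, -0.3603, 0.0727]
ee_rot: [3.138, 0.095, 0.004]
force: [-0.1, 0.9, 0.3]
width: 0.981
gripper_force: 0.0
```

Request:
jog_arm(
  moves=[
    [0,0,0,0],
    [0,0,0,0],
    [0,0,0,0],
    [0,0,0,0],
    [0,0,0,0],
    [0,0,0,0],
    [0,0,0,0],
    [0,0,0,0],
  ],
  hand=0.0,
  newtons=40,
)

```text
clock: 3.38
position: [0.3983, -0.3594, 0.0707]
ee_rot: [3.14, 0.095, -0.0]
force: [0.4, 0.5, -1.5]
width: 0.196
gripper_force: 40.0
```

Request:
jog_arm(
  moves=[
    [0,0,-0.01,0],
    [0,0,-0.03,0],
    [0,0,-0.03,0],
    [0,0,-0.03,0],
  ],
)

```text
clock: 3.88
position: [0.3982, -0.3592, 0.1005]
ee_rot: [-3.14, -0.095, 0.0]
force: [-0.5, -0.2, -0.5]
width: 0.197
gripper_force: 40.0
```

Request:
jog_arm(
  moves=[
    [-0.0846,-0.018,0,0.227],
    [-0.0846,-0.018,0,0.227],
    [-0.0846,-0.018,0,0.227],
    [-0.0846,-0.018,0,0.227],
    [-0.0846,-0.018,0.02,0.227],
    [-0.0846,-0.018,0.025,0.227],
    [-0.0846,-0.018,0.025,0.227],
  ],
)

```text
clock: 4.75
position: [0.3132, -0.3464, 0.0755]
ee_rot: [-3.13, 0.259, 0.001]
force: [0.4, -0.9, -1.1]
width: 0.195
gripper_force: 40.0
```

Request:
jog_arm(
  moves=[
    [0,0,0.005,0],
    [0,0,0.008,0],
    [0,0,0.01,0],
    [0,0,0.01,0],
    [0,0,0.01,0],
  ],
  newtons=15,
)

```text
clock: 5.38
position: [0.3113, -0.3466, 0.0663]
ee_rot: [-3.13, 0.262, 0.003]
force: [-7.2, 2.0, 12.2]
width: 0.195
gripper_force: 15.0
```

Request:
jog_arm(
  moves=[
    [0,0,0,0],
    [0,0,0,0],
    [0,0,0,0],
  ],
  newtons=50,
)

```text
clock: 5.75
position: [0.3113, -0.3466, 0.0663]
ee_rot: [-3.131, 0.262, 0.003]
force: [-7.1, 1.2, 11.6]
width: 0.194
gripper_force: 50.0
```

Request:
jog_arm(
  moves=[
    [0,0,-0.02,0],
    [0,0,-0.06,0],
    [0,0,-0.1,0],
    [0,0,-0.1,0],
    [0,0,-0.1,0],
  ],
)

```text
clock: 6.38
position: [0.3126, -0.3463, 0.1653]
ee_rot: [-3.131, 0.261, 0.0]
force: [0.5, -0.6, -2.2]
width: 0.198
gripper_force: 50.0
```

Run:
```python
from h import *
for n in('top','scene'):
    d=shot(n); c=proj(d,np.array([.34,-.35,.12])).astype(int); print(c)
    a=d['color'][max(c[1]-60,0):c[1]+60,max(0,c[0]-80):c[0]+80,::-1]
    cv2.imwrite(f'pics/t_{n}.png',cv2.resize(a,None,fx=2.45,fy=2.45,interpolation=cv2.INTER_CUBIC))
a=[cv2.imread(f'pics/t_{n}.png') for n in('top','scene')]
h=min(x.shape[0] for x in a); cv2.imwrite('pics/tilt.png',np.hstack([x[:h] for x in a]))
```

```text
[441 360]
[166 198]
```

View pics/tilt.png

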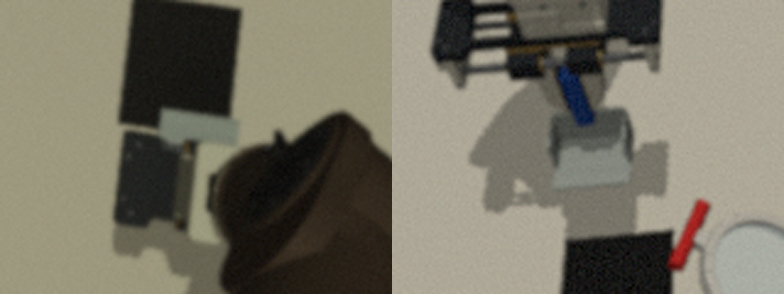

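The left half (top view) shows the pan front edge clear of the mat. The right half (scene view) shows the scoop hanging in the fingers above the table, with the floor and walls visible. I'll fit the pan floor plane from the depth map to get the pitch.

```bash
cat >> h.py <<'E'
def pitch(n='scene',fwd=None,grip=None,nfr=2,tcpz=None):
    """pan floor plane: fwd deg of scoop, points in scoop frame relative to grip (x -25)"""
    Q=[]
    o,p,a=pose()
    f=a; F=np.array([np.cos(f),np.sin(f),0]); L=np.array([-np.sin(f),np.cos(f),0])
    for _ in range(nfr):
        d=shot(n); P=cloud(d).reshape(-1,3); Q.append(P)
    q=np.concatenate(Q)-p; u=q@F; v=q@L; w=q[:,2]
    k=(u>10)&(u<57)&(abs(v)<28)&(w<-.045*0-.05)&(w>-.085) if False else (u>.010)&(u<.057)&(abs(v)<.028)&(w<-.05)&(w>-.085)
    A=np.c_[u[k],v[k],np.ones(k.sum())]; b=w[k]
    for _ in range(5):
        c=np.linalg.lstsq(A,b,rcond=None)[0]; r=b-A@c; m=abs(r)<max(2*np.std(r),.002); A,b=A[m],b[m]
    print(n,'N',len(b),'pitch',c[0].round(4),'roll',c[1].round(4),'z at grip rel TCP',c[2].round(4),'sd',np.std(r).round(4))
    # front edge extent
    kk=(abs(v)<.03)&(abs(w-(c[0]*u+c[1]*v+c[2]))<.006)&(u>0)&(u<.09)
    print('front edge u',np.percentile(u[kk],[97,99]).round(4),'lat',np.percentile(v[(abs(w-(c[0]*u+c[2]))<.006)&(u>.045)&(u<.057)&(abs(v)<.06)],[2,98]).round(4))
E
python3 -c "
from h import *
pitch('scene',nfr=3)"
```

```text
scene N 910 pitch 0.057 roll 0.0064 z at grip rel TCP -0.0639 sd 0.0011
front edge u [0.0576 0.0591] lat [-0.0342  0.0358]
```

Run:
```python
from h import *
for n in('top','scene'):
    P=np.nanmean([cloud(shot(n)) for _ in range(4)],0)
    x,y,z=P[...,0],P[...,1],P[...,2]
    for x0 in (.42,.47,.52,.57,.62):
        k=(abs(x-x0)<.025)&(z>.034)&(z<.046)&(y>.2)&(y<.36)
        yy=y[k]; a=yy[yy<.28]; b=yy[yy>.28]
        print(n,x0,len(yy),'right',np.percentile(a,[3,50,97]).round(4),'left',np.percentile(b,[3,50,97]).round(4))
    for y0 in (.255,.28,.305):
        k=(abs(y-y0)<.012)&(z>.034)&(z<.046)&(x>.3)&(x<.72)
        xx=x[k]; a=xx[xx<.5]; b=xx[xx>.5]
        print(n,'ends',np.percentile(a,[3,50,97]).round(4) if len(a) else 0,np.percentile(b,[3,50,97]).round(4) if len(b) else 0)
    k=(z>-.003)&(z<.012)&(x>.57)&(x<.61)&(y>.22)&(y<.34); print('floor y',np.percentile(y[k],[2,5,25,75,95,98]).round(4), np.median(z[k&(abs(y-.28)<.02)]))
```

```text
top 0.42 248 right [0.2256 0.2316 0.2379] left [0.3193 0.3247 0.3308]
top 0.47 256 right [0.2263 0.2325 0.2389] left [0.32   0.3256 0.3326]
top 0.52 250 right [0.2274 0.2329 0.2394] left [0.3205 0.3264 0.3336]
top 0.57 232 right [0.2276 0.2337 0.2389] left [0.3208 0.3266 0.3332]
top 0.62 266 right [0.2273 0.2337 0.2497] left [0.2936 0.327  0.3345]
top ends [0.3717 0.3785 0.3854] [0.646  0.651  0.6578]
top ends [0.3719 0.3768 0.3841] [0.6443 0.6509 0.6584]
top ends [0.37   0.3769 0.3857] [0.6447 0.6512 0.6588]
floor y [0.2216 0.2239 0.2555 0.3009 0.3193 0.321 ] 0.003304156331467145
scene 0.42 171 right [0.227  0.2331 0.2399] left [0.3198 0.3254 0.3332]
scene 0.47 179 right [0.2277 0.2339 0.24  ] left [0.3199 0.3255 0.333 ]
scene 0.52 192 right [0.2282 0.2342 0.2411] left [0.3211 0.3262 0.3337]
scene 0.57 211 right [0.2289 0.2351 0.2418] left [0.3213 0.3267 0.3347]
scene 0.62 227 right [0.2291 0.2352 0.2419] left [0.3218 0.3273 0.3351]
scene ends [0.3704 0.3789 0.3851] [0.6457 0.6522 0.6578]
scene ends [0.3697 0.3792 0.3846] [0.6448 0.6517 0.6578]
scene ends [0.3705 0.3784 0.3839] [0.6461 0.6518 0.6573]
floor y [0.2215 0.224  0.2384 0.3041 0.3219 0.3225] 0.00306825967950638
```

Run:
```python
from h import *
row(.42,-.03,.2,85.5)
row(.612,.2815,.2,180.63,frm=(.42,-.03,.2,85.5))
d=shot('top'); P=cloud(d); x,y,z=P[...,0],P[...,1],P[...,2]
for nm,k in (('tallbottles',(z>.08)&(z<.17)&(x>.6)&(x<.8)&(y>.05)&(y<.36)),('jar',(z>.05)&(z<.1)&(x>.54)&(x<.72)&(y>0)&(y<.15)),('jarv cup',(z>.05)&(z<.1)&(x>.5)&(x<.72)&(y>-.5)&(y<-.3))):
    n,l,s,c=cv2.connectedComponentsWithStats(k.astype(np.uint8))
    for i in range(1,n):
        if s[i,4]>25: m=l==i; print(nm,s[i,4],x[m].min(),x[m].max(),y[m].min(),y[m].max(),z[m].max())
```

```text
row [0.0533, -0.3299, -0.0343, -1.6586]
row [0.3256, 0.167, -0.0, -1.6603]
tallbottles 408 0.749184427448099 0.7959157639711119 0.09131301820490383 0.1420699705790783 0.1565312371790632
tallbottles 447 0.7392235822079612 0.793664248288289 0.23359348255946985 0.2857202727021922 0.15785872801414672
tallbottles 389 0.638751309294409 0.6898408392624946 0.06564326263467703 0.11558771751189263 0.09195484217755621
jar 507 0.6354729565656021 0.6911541093327157 0.06183530028049498 0.11958461582152996 0.09195484217755621
jar 61 0.5400736080809133 0.5448772602215182 0.0022126507383900913 0.08735561460952722 0.06919854629444358
jarv cup 350 0.5864999296567199 0.6551553408139706 -0.4825419997023615 -0.4102617574891716 0.08341553225109213
jarv cup 325 0.554629128971827 0.5991719649511035 -0.3829741917809673 -0.33568023879965253 0.07767311754292547
```

Bottles are clear of the path (x>0.739). Moving to the trough.

Request:
jog_arm(
  moves=[
    [0.0533,-0.33,-0.0343,-1.6586],
    [0.0533,-0.33,-0.0343,-1.6586],
    [0.0533,-0.33,-0.0343,-1.6586],
    [0.0533,-0.33,-0.0343,-1.6586],
    [0.0533,-0.33,-0.0343,-1.6586],
    [0.0533,-0.33,-0.0343,-1.6586],
    [0.0533,-0.33,-0.0343,-1.6586],
    [0.0533,-0.33,-0.0343,-1.6586],
    [0.0533,-0.33,-0.0343,-1.6586],
    [0.0533,-0.33,-0.0343,-1.6586],
    [0.0533,-0.33,-0.0343,-1.6586],
  ],
)

```text
clock: 8.45
position: [0.42, -0.03, 0.2]
ee_rot: [2.311, 2.128, 0.0]
force: [-0.8, -0.6, -0.5]
width: 0.191
gripper_force: 50.0
```

Request:
jog_arm(
  moves=[
    [0.3256,0.167,0,-1.6603],
    [0.3256,0.167,0,-1.6603],
    [0.3256,0.167,0,-1.6603],
    [0.3256,0.167,0,-1.6603],
    [0.3256,0.167,0,-1.6603],
    [0.3256,0.167,0,-1.6603],
    [0.3256,0.167,0,-1.6603],
    [0.3256,0.167,0,-1.6603],
    [0.3256,0.167,0,-1.6603],
    [0.3256,0.167,0,-1.6603],
    [0.3256,0.167,0,-1.6603],
    [0.3256,0.167,0,-1.6603],
  ],
)

```text
clock: 9.95
position: [0.612, 0.2816, 0.2001]
ee_rot: [-0.013, 3.141, -0.0]
force: [-0.2, -0.8, -0.8]
width: 0.195
gripper_force: 50.0
```

Run:
```python
from h import *
o,p,a=pose(); print(p,np.degrees(a),o['joints'][6],o['clock'])
pitch('scene',nfr=2); pitch('top',nfr=2)
row(.612,.2815,.110,180.63)
d=shot('top')
b,P=blobs(d,(0,90,30),(179,255,255),zr=(.005,.04),box=(.39,.64,.235,.325),amin=8)
for q,c,w,m in b: print(q,c.round(),plane(d,*c,.02)[:2].round(3),np.median(d['color'][m],0))
cv2.imwrite('pics/tr1.png',cv2.resize(d['color'][215:365,110:250,::-1],None,fx=3.5,fy=3.5))
```

```text
[0.61201046 0.28160964 0.20011416] -179.5187613133904 0.6704852259151738 9.95
scene N 318 pitch 0.0646 roll 0.0063 z at grip rel TCP -0.064 sd 0.0012
front edge u [0.0594 0.0606] lat [-0.0161  0.0358]
top N 0 pitch 0.0 roll 0.0 z at grip rel TCP 0.0 sd nan
  ret = _var(a, axis=axis, dtype=dtype, out=out, ddof=ddof,
  arrmean = um.true_divide(arrmean, div, out=arrmean,
  ret = ret.dtype.type(ret / rcount)
Traceback (most recent call last):
  File "h.py", line 58, in pitch
    print('front edge u',np.percentile(u[kk],[97,99]).round(4),'lat',np.percentile(v[(abs(w-(c[0]*u+c[2]))<.006)&(u>.045)&(u<.057)&(abs(v)<.06)],[2,98]).round(4))
                         ~~~~~~~~~~~~~^^^^^^^^^^^^^^^
IndexError: index -1 is out of bounds for axis 0 with size 0
```

Request:
jog_arm(
  moves=[
    [0,0,0.04,0],
    [0,0,0.08,0],
    [0,0,0.1,0],
    [0,0,0.115,0],
    [0,0,0.122,0],
    [0,0,0.127,0],
    [0,0,0.13,0],
    [0,0,0.13,0],
    [0,0,0.13,0],
  ],
)

```text
clock: 11.28
position: [0.6122, 0.2817, 0.0704]
ee_rot: [-0.017, 3.141, 0.0]
force: [-1.3, 0.1, -2.0]
width: 0.193
gripper_force: 50.0
```

Run:
```python
from h import *
o,p,a=pose(); print(p,o['force'],o['ft_torque'])
d=shot('scene'); c=proj(d,np.array([.52,.28,.04])).astype(int); print(c)
cv2.imwrite('pics/tr1.png',cv2.resize(d['color'][c[1]-75:c[1]+75,c[0]-100:c[0]+100,::-1],None,fx=4,fy=4,interpolation=cv2.INTER_CUBIC))
```

```text
[0.61217071 0.28173389 0.07042123] [-1.33233445  0.13202635 -1.97741721] [ 0.09664015 -0.12005106 -0.05535684]
[439 218]
```

View pics/tr1.png

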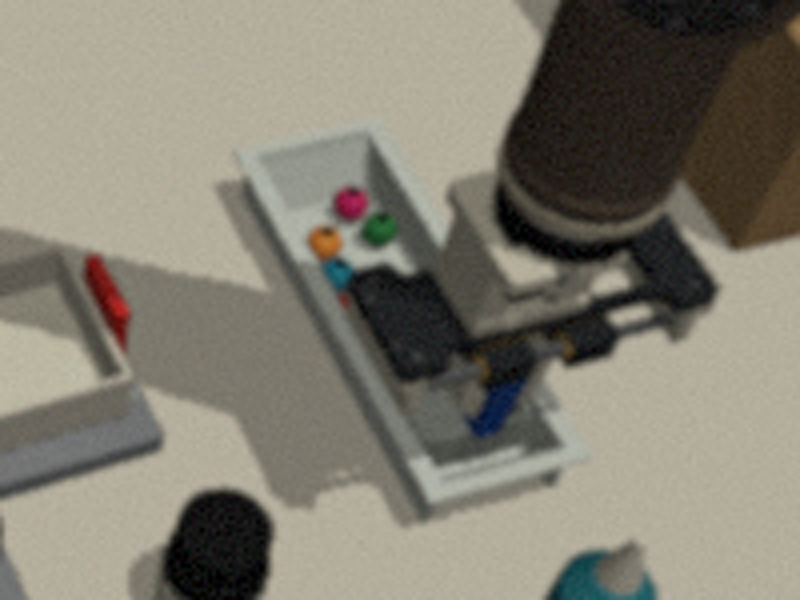

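The scoop is inside the trough, centred, with the beads ahead at (350,200) to (340,300). Pushing forward slowly.

Request:
jog_arm(
  moves=[
    [0.003,0,0,0],
    [0.008,0,0,0],
    [0.013,0,0,0],
    [0.018,0,0,0],
    [0.023,0,0,0],
    [0.028,0,0,0],
    [0.033,0,0,0],
    [0.038,0,0,0],
    [0.043,0,0,0],
    [0.048,0,0,0],
    [0.053,0,0,0],
    [0.058,0,0,0],
    [0.063,0,0,0],
    [0.068,0,0,0],
    [0.073,0,0,0],
    [0.078,0,0,0],
    [0.083,0,0,0],
    [0.088,0,0,0],
    [0.093,0,0,0],
    [0.098,0,0,0],
  ],
)

```text
clock: 13.82
position: [0.5137, 0.2804, 0.07]
ee_rot: [-0.017, 3.141, -0.0]
force: [0.6, 0.0, -1.8]
width: 0.195
gripper_force: 50.0
```

Request:
jog_arm(
  moves=[
    [0.003,0,0,0],
    [0.006,0,0,0],
    [0.009,0,0,0],
    [0.012,0,0,0],
    [0.015,0,0,0],
    [0.018,0,0,0],
    [0.021,0,0,0],
    [0.024,0,0,0],
  ],
)

```text
clock: 14.82
position: [0.4897, 0.2802, 0.07]
ee_rot: [0.017, -3.141, 0.0]
force: [-0.3, 0.3, -1.4]
width: 0.198
gripper_force: 50.0
```

```bash
cat >> h.py <<'E'
def crop(n,p,name,hw=(100,75),f=4):
    d=shot(n); c=proj(d,np.array(p)).astype(int); x0=max(c[0]-hw[0],0); y0=max(c[1]-hw[1],0)
    cv2.imwrite(f'pics/{name}.png',cv2.resize(d['color'][y0:c[1]+hw[1],x0:c[0]+hw[0],::-1],None,fx=f,fy=f,interpolation=cv2.INTER_CUBIC)); print(x0,y0); return d
E
python3 - <<'E'
from h import *
crop('scene',[.46,.28,.04],'tr2',(60,50),6)
E
```

```text
369 150
```

View pics/tr2.png

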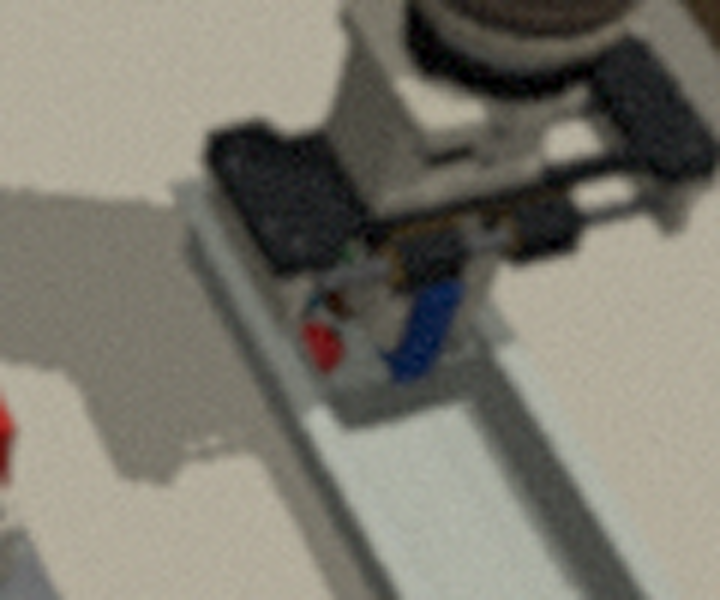

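Red is already at the back of the pan, around (322,345), with others behind it. I'll continue to the end wall.

Request:
jog_arm(
  moves=[
    [0.003,0,0,0],
    [0.006,0,0,0],
    [0.009,0,0,0],
    [0.012,0,0,0],
    [0.015,0,0,0],
    [0.017,0,0,0],
    [0.019,0,0,0],
    [0.021,0,0,0],
    [0.021,0,0,0],
  ],
)

```text
clock: 16.0
position: [0.4687, 0.28, 0.07]
ee_rot: [0.018, -3.141, 0.0]
force: [-0.1, -0.1, -1.6]
width: 0.191
gripper_force: 50.0
```

Request:
jog_arm(
  moves=[
    [0.002,0,0,0],
    [0.004,0,0,0],
    [0.004,0,0,0],
    [0.004,0,-0.001,0],
    [0.004,0,-0.002,0],
    [0.004,0,-0.004,0],
    [0.004,0,-0.007,0],
    [0.004,0,-0.011,0],
    [0.004,0,-0.016,0],
    [0.004,0,-0.022,0],
    [0.004,0,-0.028,0],
    [0.004,0,-0.034,0],
    [0.004,0,-0.04,0],
    [0.004,0,-0.047,0],
    [0.004,0,-0.053,0],
    [0.004,0,-0.058,0],
    [0.004,0,-0.062,0],
    [0.004,0,-0.065,0],
    [0.004,0,-0.067,0],
    [0.004,0,-0.068,0],
  ],
)

```text
clock: 18.5
position: [0.465, 0.28, 0.1381]
ee_rot: [0.017, -3.142, 0.0]
force: [0.7, -0.4, -2.1]
width: 0.195
gripper_force: 50.0
```

Run:
```python
from h import *
d=crop('scene',[.44,.28,.06],'tr3',(60,50),6)
d=crop('top',[.44,.28,.04],'tr3t',(60,50),6)
```

```text
367 139
105 270
```

View pics/tr3.png

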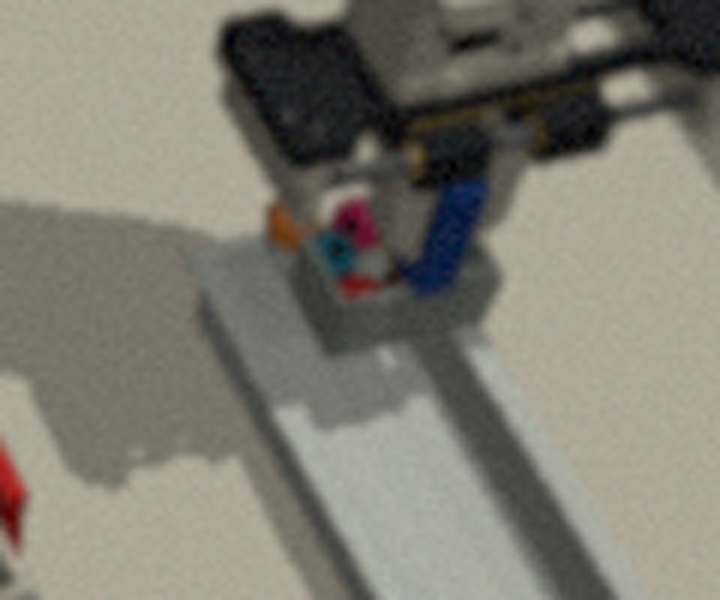

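The pan is lifted and holds orange, teal, magenta, red and brown, visible at (280,225) to (350,285). I'll rotate it gently so the carry runs along the pan's long axis.

Request:
jog_arm(
  moves=[
    [0,0,0,0.002],
    [0,0,0,0.008],
    [0,0,0,0.017],
    [0,0,0,0.031],
    [0,0,0,0.048],
    [0,0,0,0.069],
    [0,0,0,0.094],
    [0,0,0,0.122],
    [0,0,0,0.155],
    [0,0,0,0.191],
    [0,0,0,0.231],
    [0,0,0,0.275],
    [0,0,0,0.323],
    [0,0,0,0.374],
    [0,0,0,0.43],
    [0,0,0,0.489],
    [0,0,0,0.552],
    [0,0,0,0.619],
    [0,0,0,0.69],
    [0,0,0,0.764],
  ],
)

```text
clock: 21.1
position: [0.465, 0.28, 0.138]
ee_rot: [-1.161, -2.919, 0.0]
force: [0.6, 0.3, -1.2]
width: 0.193
gripper_force: 50.0
```

Request:
jog_arm(
  moves=[
    [0,0,0,0.074],
    [0,0,-0.001,0.145],
    [0,0,-0.002,0.212],
    [0,0,-0.004,0.275],
    [0,0,-0.006,0.334],
    [0,0,-0.008,0.39],
    [0,0,-0.01,0.441],
    [0,0,-0.012,0.489],
    [0,0,-0.014,0.533],
    [0,0,-0.016,0.573],
    [0,0,-0.018,0.609],
    [0,0,-0.02,0.642],
    [0,0,-0.022,0.67],
    [0,0,-0.024,0.695],
    [0,0,-0.026,0.716],
    [0,0,-0.027,0.733],
    [0,0,-0.028,0.747],
    [0,0,-0.028,0.756],
    [0,0,-0.028,0.762],
    [0,0,-0.028,0.764],
  ],
)

```text
clock: 23.6
position: [0.465, 0.2799, 0.1659]
ee_rot: [2.161, 2.28, -0.0]
force: [-0.7, 0.1, -1.3]
width: 0.194
gripper_force: 50.0
```

Run:
```python
from h import *
d=crop('scene',[.465,.3,.08],'tr4',(60,50),6)
d=crop('top',[.48,.28,.04],'tr4t',(60,50),6)
a=[cv2.imread(f'pics/{n}.png')[:400] for n in('tr4','tr4t')]
a=[cv2.resize(cv2.imread(f'pics/{n}.png'),(390,325)) for n in('tr4','tr4t')]
cv2.imwrite('pics/tr4b.png',np.hstack(a))
row(.4887,.0139,.166,93)
o,p,al=pose(); print(p,np.degrees(al))
```

```text
381 139
105 253
row [-0.267, 0.0094, -0.0, 0.0015]
[0.46498936 0.27996165 0.16596464] 93.08376404757395
```

View pics/tr4b.png

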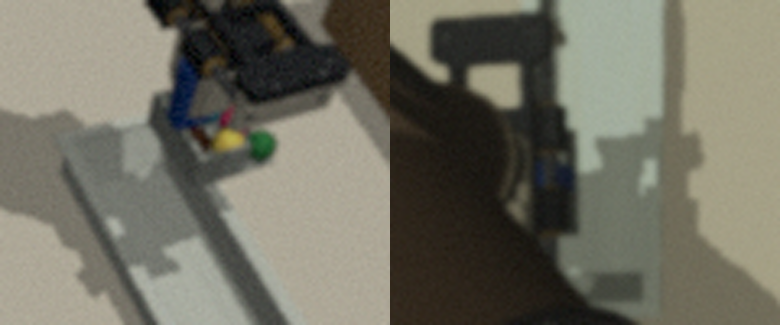

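The left half shows yellow, green, brown, magenta and teal riding in the pan near (230,140), and the trough floor looks empty. I'll carry it backwards to the tray with gentle acceleration.

Request:
jog_arm(
  moves=[
    [-0.0003,0,0,0],
    [-0.0013,0,0,0],
    [-0.003,0.0001,0,0],
    [-0.0053,0.0002,0,0],
    [-0.0083,0.0003,0,0],
    [-0.012,0.0004,0,0],
    [-0.0164,0.0006,0,0],
    [-0.0214,0.0008,0,0],
    [-0.027,0.001,0,0],
    [-0.0334,0.0012,0,0],
    [-0.0404,0.0014,0,0],
    [-0.0481,0.0017,0,0],
    [-0.0564,0.002,0,0],
    [-0.0654,0.0023,0,0],
    [-0.0751,0.0026,0,0],
    [-0.0854,0.003,0,0],
    [-0.0965,0.0034,0,0],
    [-0.1081,0.0038,0,0],
    [-0.1205,0.0042,0,0],
    [-0.1335,0.0047,0,0],
  ],
)

```text
clock: 26.2
position: [0.4769, 0.146, 0.166]
ee_rot: [2.161, 2.28, -0.0]
force: [-1.0, -0.8, -1.9]
width: 0.189
gripper_force: 50.0
```

Request:
jog_arm(
  moves=[
    [-0.013,0.0005,0,0],
    [-0.0254,0.0009,0,0],
    [-0.037,0.0013,0,0],
    [-0.0481,0.0017,0,0],
    [-0.0584,0.0021,0,0],
    [-0.0681,0.0024,0,0],
    [-0.0771,0.0027,0,0],
    [-0.0854,0.003,0,0],
    [-0.0931,0.0033,0,0],
    [-0.1001,0.0035,0,0],
    [-0.1065,0.0037,0,0],
    [-0.1121,0.0039,0,0],
    [-0.1171,0.0041,0,0],
    [-0.1215,0.0043,0,0],
    [-0.1252,0.0044,0,0],
    [-0.1282,0.0045,0,0],
    [-0.1305,0.0046,0,0],
    [-0.1322,0.0047,0,0],
    [-0.1332,0.0047,0,0],
    [-0.1335,0.0047,0,0],
  ],
)

```text
clock: 28.7
position: [0.4887, 0.0139, 0.166]
ee_rot: [2.161, 2.28, -0.0]
force: [-0.3, 0.0, -3.2]
width: 0.193
gripper_force: 50.0
```

Run:
```python
from h import *
d=crop('scene',[.49,.05,.08],'tr5',(60,50),6)
o,p,al=pose(); print(p,np.degrees(al),o['clock'])
row(.4887,.0139,.1325,93)
```

```text
289 169
[0.48874313 0.01387352 0.16602962] 93.08688748871914 28.75
row [0.0, -0.0, 0.0335, 0.0015]
```

View pics/tr5.png

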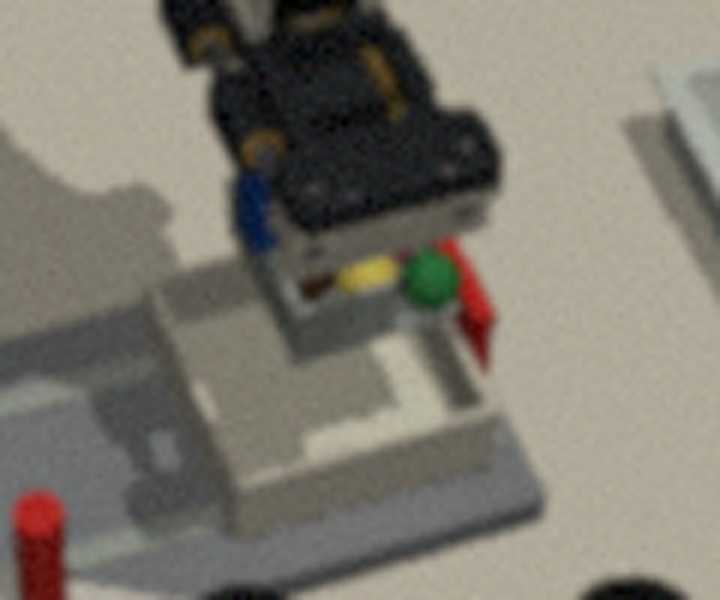

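All beads are still in the pan above the tray (green at (430,280), front). Now lower, then jerk the pan back.

Request:
jog_arm(
  moves=[
    [0,0,0.001,0],
    [0,0,0.003,0],
    [0,0,0.006,0],
    [0,0,0.01,0],
    [0,0,0.014,0],
    [0,0,0.018,0],
    [0,0,0.022,0],
    [0,0,0.026,0],
    [0,0,0.029,0],
    [0,0,0.031,0],
    [0,0,0.0325,0],
    [0,0,0.033,0],
    [0,0,0.033,0],
  ],
)

```text
clock: 30.38
position: [0.4888, 0.0139, 0.1331]
ee_rot: [2.161, 2.28, 0.0]
force: [-0.5, -0.8, -2.1]
width: 0.195
gripper_force: 50.0
```

Request:
jog_arm(
  moves=[
    [-0.0625,0,0,0],
    [-0.1,0,0,0],
    [-0.1,0,0,0],
    [-0.1,0,0,0],
    [-0.1,0,0,0],
  ],
)

```text
clock: 31.0
position: [0.4942, -0.0847, 0.1331]
ee_rot: [-2.159, -2.282, -0.001]
force: [-0.4, 0.5, -1.3]
width: 0.194
gripper_force: 50.0
```

Run:
```python
from h import *
d=crop('scene',[.49,.02,.06],'tr6',(70,55),5)
pitch('scene')
```

```text
267 172
scene N 170 pitch 0.0374 roll -0.0228 z at grip rel TCP -0.0632 sd 0.0012
front edge u [0.0597 0.0604] lat [-0.0351 -0.0054]
```

View pics/tr6.png

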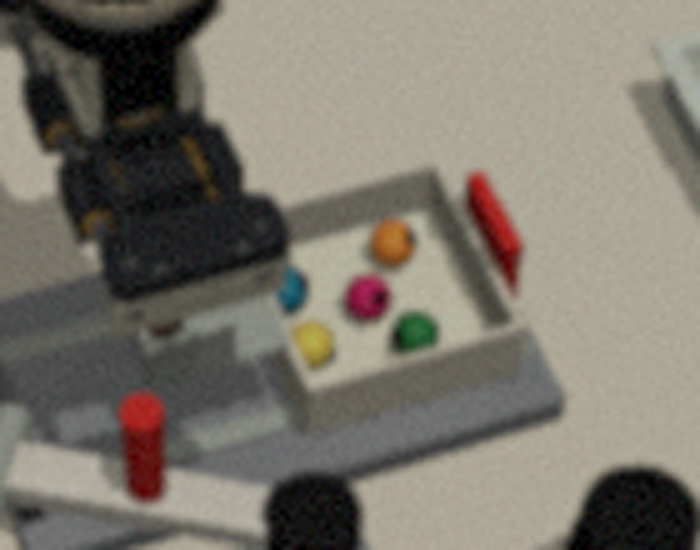

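Five beads are in the tray: orange, magenta, green, yellow and teal. Brown is still in the pan at (165,325), and red is probably hidden behind it. I'll go forward gently, then flick forward and back.

Request:
jog_arm(
  moves=[
    [0.0005,0,0,0],
    [0.002,0,0,0],
    [0.0045,0,0,0],
    [0.008,0,0,0],
    [0.0125,0,0,0],
    [0.018,0,0,0],
    [0.024,0,0,0],
    [0.031,0,0,0],
    [0.037,0,0,0],
    [0.0425,0,0,0],
    [0.047,0,0,0],
    [0.0505,0,0,0],
    [0.053,0,0,0],
    [0.0545,0,0,0],
    [0.055,0,0,0],
  ],
)

```text
clock: 33.02
position: [0.4912, -0.0311, 0.133]
ee_rot: [2.161, 2.28, -0.0]
force: [-0.1, -0.2, -1.9]
width: 0.193
gripper_force: 50.0
```

Request:
jog_arm(
  moves=[
    [0.035,0,0,0],
    [-0.027,0,0,0],
    [-0.06,0,0,0],
    [-0.06,0,0,0],
    [-0.06,0,0,0],
  ],
)

```text
clock: 33.65
position: [0.4944, -0.0905, 0.133]
ee_rot: [-2.161, -2.28, -0.001]
force: [-0.4, 0.4, -0.8]
width: 0.197
gripper_force: 50.0
```

```bash
cat >> h.py <<'E'
def beads(n='scene'):
    d=shot(n)
    b,P=blobs(d,(0,110,30),(179,255,255),zr=(.028,.06),box=(.42,.56,-.04,.1),amin=12)
    for q,c,w,m in b: print(q,c.round(),w.round(3),np.median(d['color'][m],0))
    return d
E
python3 - <<'E'
from h import *
beads(); d=crop('scene',[.49,.02,.06],'tr7',(70,55),5)
E
```

```text
61 [340. 218.] [0.453 0.039 0.046] [128.  36.  36.]
128 [350. 222.] [0.466 0.06  0.046] [143.  76.  55.]
32 [324. 229.] [ 0.477 -0.008  0.047] [ 32.   94.  105.5]
97 [333. 238.] [0.505 0.003 0.047] [117. 103.  49.]
35 [350. 238.] [0.518 0.043 0.048] [38. 92. 48.]
267 172
```

View pics/tr7.png

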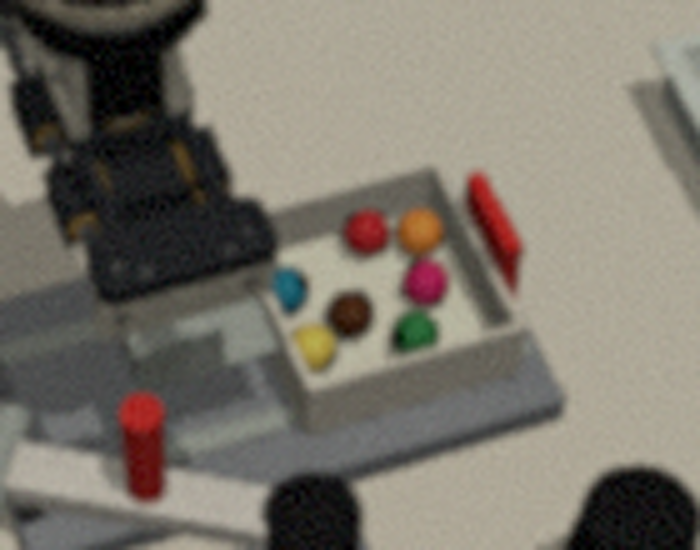

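All seven beads are in the tray: red, orange, magenta, teal, brown, green and yellow. Next I'll check for stray beads and return the scoop to its mat.

Run:
```python
from h import *
row(.38,-.1,.19,93)
row(.393,-.36,.15,-9.5,frm=(.38,-.1,.19,93))
for n in('top','scene'):
    d=shot(n); b,P=blobs(d,(0,60,0),(179,255,255),zr=(.006,.035),box=(.38,.65,.237,.322),amin=5)
    for q,c,w,m in b: print(n,q,c.round(),w.round(3),np.median(d['color'][m],0))
    b,P=blobs(d,(0,130,30),(179,255,255),zr=(.008,.03),box=(.3,.62,-.3,.4),amin=8)
    for q,c,w,m in b: print('all',n,q,c.round(),w.round(3),np.median(d['color'][m],0))
```

```text
row [-0.0038, -0.1148, -0.0569, 0.0029]
row [-0.2603, -0.0006, 0.04, 1.789]
```

Request:
jog_arm(
  moves=[
    [-0.004,-0.03,-0.057,0.003],
    [-0.004,-0.115,-0.057,0.003],
    [-0.004,-0.115,-0.057,0.003],
    [-0.004,-0.115,-0.057,0.003],
    [-0.004,-0.115,-0.057,0.003],
  ],
)

```text
clock: 34.48
position: [0.3807, -0.1009, 0.1904]
ee_rot: [2.163, 2.277, 0.001]
force: [1.2, 0.1, -1.5]
width: 0.192
gripper_force: 50.0
```

Request:
jog_arm(
  moves=[
    [-0.26,0,0,1.789],
    [-0.26,0,0,1.789],
    [-0.26,0,0,1.789],
    [-0.26,0,0,1.789],
    [-0.26,0,0,1.789],
    [-0.26,0,0,1.789],
    [-0.26,0,0,1.789],
    [-0.26,0,0,1.789],
    [-0.26,0,0,1.789],
    [-0.26,0,0.04,1.789],
    [-0.26,0,0.04,1.789],
    [-0.26,0,0.04,1.789],
  ],
)

```text
clock: 35.98
position: [0.3939, -0.361, 0.1506]
ee_rot: [3.131, -0.258, 0.0]
force: [0.3, -0.4, -1.7]
width: 0.191
gripper_force: 50.0
```

Run:
```python
from h import *
o,p,a=pose(); print(p,np.degrees(a),o['clock']); pitch('scene'); row(.393,-.36,.07,-9.5)
```

```text
[ 0.39385286 -0.36096723  0.15056062] -9.415884110047482 35.975
scene N 705 pitch 0.0539 roll 0.0049 z at grip rel TCP -0.0636 sd 0.0012
front edge u [0.058  0.0591] lat [-0.0344  0.0351]
row [-0.0011, -0.0012, 0.0812, 0.0002]
```

Request:
jog_arm(
  moves=[
    [0,0,0.04,0],
    [0,0,0.07,0],
    [0,0,0.078,0],
    [0,0,0.081,0],
    [0,0,0.082,0],
    [0,0,0.082,0],
  ],
)

```text
clock: 36.83
position: [0.3937, -0.3614, 0.0692]
ee_rot: [3.129, -0.263, 0.003]
force: [0.2, 0.3, 3.1]
width: 0.195
gripper_force: 50.0
```

Request:
jog_arm(
  moves=[
    [0,0,0,0],
    [0,0,0,0],
    [0,0,0,0],
    [0,0,0,0],
    [0,0,0,0],
  ],
  hand=0.06,
)

```text
clock: 37.45
position: [0.393, -0.3608, 0.068]
ee_rot: [-3.131, 0.263, 0.0]
force: [-0.5, 0.6, -0.8]
width: 0.641
gripper_force: 0.0
```

Request:
jog_arm(
  moves=[
    [0,0,-0.05,0],
    [0,0,-0.1,0],
    [0,0,-0.14,0],
    [0,0,-0.14,0],
    [0,0,-0.14,0],
  ],
)

```text
clock: 38.08
position: [0.3927, -0.3605, 0.2075]
ee_rot: [-3.13, 0.262, 0.001]
force: [0.5, -1.1, -0.2]
width: 0.654
gripper_force: 0.0
```

Run:
```python
from h import *
o,p,a=pose(); print(p,np.degrees(a),o['clock'])
# scoop check
d=shot('scene'); b,P=blobs(d,(100,120,40),(130,255,255),zr=(.03,.12),box=(.3,.5,-.5,-.25))
for q,c,w,m in b:
    mm=m&(P[...,2]>.095); v,u=np.nonzero(mm); print('grip',plane(d,u,v,.101).mean(0),P[m][:,2].max())
# tab, via both views
for n in('scene','top'):
    d=shot(n)
    for lo in (0,170):
        b,P=blobs(d,(lo,140,60),(lo+9,255,255),zr=(.06,.1),box=(.42,.56,.05,.13))
        for q,c,w,m in b: print(n,'tab',q,w,np.nanpercentile(P[m],[5,95],axis=0).round(4))
# push pose
th=np.radians(3); n=np.array([-np.sin(th),np.cos(th)]); T=np.array([.4879,.0294])
s=T+n*(.065+.035); row(s[0],s[1],.2,3); row(s[0],s[1],.2,93); print(s)
```

```text
[ 0.39267709 -0.36051058  0.20750218] -9.584551599722362 38.075
grip [ 0.39968664 -0.36034655  0.101     ] 0.10495229622925988
scene tab 89 [0.48962652 0.08996943 0.08119309] [[0.4669 0.0866 0.0665]
 [0.5096 0.0947 0.0838]]
top tab 91 [0.48335251 0.09013084 0.08287325] [[0.4627 0.0848 0.078 ]
 [0.5061 0.0936 0.0873]]
row [0.0075, -0.4978, 0.0067, -0.2197]
row [0.0075, -0.4978, 0.0067, -1.7905]
[0.4826664  0.12926295]
```

Request:
jog_arm(
  moves=[
    [-0.059,-0.274,0,-1.0],
    [-0.059,-0.274,0,-1.0],
    [-0.059,-0.274,0,-1.0],
    [-0.059,-0.274,0,-1.0],
    [-0.059,-0.274,0,-1.0],
    [0.0075,-0.498,0,-1.79],
    [0.0075,-0.498,0,-1.79],
    [0.0075,-0.498,0,-1.79],
    [0.0075,-0.498,0,-1.79],
    [0.0075,-0.498,0,-1.79],
    [0.0075,-0.498,0,-1.79],
    [0.0075,-0.498,0,-1.79],
    [0.0075,-0.498,0,-1.79],
  ],
  hand=0.0,
  newtons=20,
)

```text
clock: 39.85
position: [0.4832, 0.1283, 0.2079]
ee_rot: [2.166, 2.276, -0.001]
force: [0.6, 0.8, -0.3]
width: 0.007
gripper_force: 0.0
```

Request:
jog_arm(
  moves=[
    [0,0,0.05,0],
    [0,0,0.1,0],
    [0,0,0.134,0],
    [0,0,0.134,0],
    [0,0,0.134,0],
  ],
)

```text
clock: 40.48
position: [0.4841, 0.1292, 0.0753]
ee_rot: [2.163, 2.277, 0.002]
force: [-0.2, -0.0, 0.5]
width: 0.009
gripper_force: 0.0
```

Run:
```python
from h import *
o,p,a=pose(); print(p,np.degrees(a),o['clock'],o['width'])
th=np.radians(3); n=np.array([-np.sin(th),np.cos(th)]); O=np.array([.4933,-.0776])
print('stand y of tcp',(p[:2]-O)@n)
s=O+n*.075; row(s[0],s[1],.0734,93)
```

```text
[0.4840647  0.12918677 0.07526614] 92.93374482266975 40.475 0.008884693698803629
stand y of tcp 0.20698671643993685
row [-0.132, -0.0014, 0.0019, -0.0012]
```

Request:
jog_arm(
  moves=[
    [-0.01,0,0,0],
    [-0.017,0,0,0],
    [-0.023,0,0,0],
    [-0.029,0,0,0],
    [-0.035,0,0,0],
    [-0.041,0,0,0],
    [-0.047,0,0,0],
    [-0.053,0,0,0],
    [-0.059,0,0,0],
    [-0.065,0,0,0],
    [-0.071,0,0,0],
    [-0.077,0,0,0],
    [-0.083,0,0,0],
    [-0.089,0,0,0],
    [-0.095,0,0,0],
    [-0.101,0,0,0],
    [-0.107,0,0,0],
    [-0.112,0,0,0],
    [-0.116,0,0,0],
    [-0.119,0,0,0],
  ],
)

```text
clock: 42.98
position: [0.4895, 0.0099, 0.074]
ee_rot: [-2.163, -2.278, 0.0]
force: [1.6, 3.1, 0.6]
width: 0.006
gripper_force: 1.1
```

Request:
jog_arm(
  moves=[
    [-0.003,0,0,0],
    [-0.006,0,0,0],
    [-0.009,0,0,0],
    [-0.012,0,0,0],
    [-0.012,0,0,0],
  ],
)

```text
clock: 43.6
position: [0.49, 0.0003, 0.074]
ee_rot: [-2.16, -2.279, -0.003]
force: [0.2, 9.2, -0.8]
width: 0.005
gripper_force: 4.9
```

Request:
jog_arm(
  moves=[
    [-0.002,0,0,0],
    [-0.004,0,0,0],
    [-0.005,0,0,0],
    [-0.005,0,0,0],
  ],
)

```text
clock: 44.1
position: [0.49, 0.0001, 0.0741]
ee_rot: [-2.153, -2.281, -0.009]
force: [-2.5, 25.2, -0.3]
width: 0.003
gripper_force: 12.8
```

Request:
jog_arm(
  moves=[
    [0.03,0,0,0],
    [0.05,0,0,0],
    [0.05,0,-0.04,0],
    [0.05,0,-0.1,0],
    [0.05,0,-0.16,0],
    [0.05,0,-0.22,0],
    [0.05,0,-0.26,0],
    [0.05,0,-0.26,0],
  ],
)

```text
clock: 45.1
position: [0.4888, 0.0428, 0.3369]
ee_rot: [2.162, 2.274, 0.005]
force: [-0.1, -0.7, -0.6]
width: 0.006
gripper_force: 0.0
```

Run:
```python
from h import *
o,p,a=pose(); print(p,np.degrees(a),o['clock'])
for n in('scene','top'):
    d=shot(n,'home_'+n)
    for lo in (0,170):
        b,P=blobs(d,(lo,130,50),(lo+9,255,255),zr=(.06,.32),box=(.4,.75,-.35,.05))
        for q,c,w,m in b: print(n,'red',q,c.round(),w.round(4),np.nanpercentile(P[m],[3,97],axis=0).round(4).tolist())
```

```text
[0.48875239 0.04279799 0.33691511] 92.91331054430485 45.1
scene red 94 [323. 228.] [ 0.4976 -0.0165  0.0811] [[0.4679, -0.0208, 0.0666], [0.5156, -0.0106, 0.0844]]
scene red 154 [207. 234.] [ 0.5763 -0.2674  0.2574] [[0.5487, -0.2828, 0.2529], [0.5983, -0.2515, 0.2601]]
scene red 128 [295. 260.] [ 0.6568 -0.1232  0.2295] [[0.6453, -0.1289, 0.1936], [0.6595, -0.1166, 0.2391]]
top red 61 [337. 213.] [ 0.6487 -0.1221  0.2375] [[0.645, -0.1282, 0.2021], [0.6581, -0.1158, 0.2429]]
top red 148 [410. 247.] [ 0.5703 -0.2659  0.258 ] [[0.5477, -0.2812, 0.2545], [0.5962, -0.2513, 0.2623]]
top red 94 [290. 297.] [ 0.4885 -0.0168  0.0826] [[0.4677, -0.0211, 0.0637], [0.512, -0.0122, 0.0882]]
```

Run:
```python
from h import *
row(.652,-.1235,.30,61)
import numpy as np
for k in range(1,15):
    f=1.01*k/14; print([round(.065*(1-np.cos(f)),4),round(-.065*np.sin(f),4),0,round(f,3)],end=', ')
```

```text
row [-0.1741, 0.156, 0.0335, 0.5572]
[np.float64(0.0002), np.float64(-0.0047), 0, 0.072], [np.float64(0.0007), np.float64(-0.0093), 0, 0.144], [np.float64(0.0015), np.float64(-0.014), 0, 0.216], [np.float64(0.0027), np.float64(-0.0185), 0, 0.289], [np.float64(0.0042), np.float64(-0.0229), 0, 0.361], [np.float64(0.006), np.float64(-0.0273), 0, 0.433], [np.float64(0.0081), np.float64(-0.0314), 0, 0.505], [np.float64(0.0105), np.float64(-0.0355), 0, 0.577], [np.float64(0.0132), np.float64(-0.0393), 0, 0.649], [np.float64(0.0162), np.float64(-0.0429), 0, 0.721], [np.float64(0.0194), np.float64(-0.0463), 0, 0.794], [np.float64(0.0229), np.float64(-0.0495), 0, 0.866], [np.float64(0.0266), np.float64(-0.0524), 0, 0.938], [np.float64(0.0304), np.float64(-0.055), 0, 1.01],
```

Request:
jog_arm(
  moves=[
    [-0.174,0.156,0.0,0.557],
    [-0.174,0.156,0.0,0.557],
    [-0.174,0.156,0.0,0.557],
    [-0.174,0.156,0.0,0.557],
    [-0.174,0.156,0.0,0.557],
    [-0.174,0.156,0.034,0.557],
    [-0.174,0.156,0.034,0.557],
    [-0.174,0.156,0.034,0.557],
  ],
  hand=0.09,
)

```text
clock: 46.2
position: [0.6523, -0.1222, 0.3003]
ee_rot: [-2.705, -1.596, 0.001]
force: [0.1, -0.6, 1.5]
width: 0.829
gripper_force: 0.0
```

Request:
jog_arm(
  moves=[
    [0,0,0.04,0],
    [0,0,0.08,0],
    [0,0,0.093,0],
    [0,0,0.093,0],
    [0,0,0.093,0],
  ],
)

```text
clock: 46.82
position: [0.6537, -0.1225, 0.2092]
ee_rot: [2.705, 1.595, 0.004]
force: [0.2, 0.2, 0.0]
width: 0.984
gripper_force: 0.0
```

Request:
jog_arm(
  moves=[
    [0,0,0,0],
    [0,0,0,0],
    [0,0,0,0],
    [0,0,0,0],
    [0,0,0,0],
    [0,0,0,0],
    [0,0,0,0],
    [0,0,0,0],
  ],
  hand=0.0,
  newtons=15,
)

```text
clock: 47.82
position: [0.6525, -0.1225, 0.207]
ee_rot: [-2.706, -1.596, 0.0]
force: [0.9, -0.3, 1.6]
width: 0.171
gripper_force: 15.0
```

Gripped the post (width ≈16 mm). Swinging.

Request:
jog_arm(
  moves=[
    [0.0002,-0.0047,0,0.072],
    [0.0007,-0.0093,0,0.144],
    [0.0015,-0.014,0,0.216],
    [0.0027,-0.0185,0,0.289],
    [0.0042,-0.0229,0,0.361],
    [0.006,-0.0273,0,0.433],
    [0.0081,-0.0314,0,0.505],
    [0.0105,-0.0355,0,0.577],
    [0.0132,-0.0393,0,0.649],
    [0.0162,-0.0429,0,0.721],
    [0.0194,-0.0463,0,0.794],
    [0.0229,-0.0495,0,0.866],
    [0.0266,-0.0524,0,0.938],
    [0.0304,-0.055,0,1.01],
    [0.0304,-0.055,0,1.01],
    [0.0304,-0.055,0,1.01],
  ],
)

```text
clock: 49.82
position: [0.619, -0.0699, 0.207]
ee_rot: [3.14, 0.089, -0.001]
force: [-1.6, -3.0, 0.3]
width: 0.17
gripper_force: 15.0
```

Request:
jog_arm(
  moves=[
    [0,0,0,0],
    [0,0,0,0],
    [0,0,0,0],
    [0,0,0,0],
  ],
  hand=0.09,
)

```text
clock: 50.32
position: [0.6192, -0.0692, 0.207]
ee_rot: [-3.14, -0.088, -0.0]
force: [0.1, -0.5, 0.8]
width: 0.559
gripper_force: 0.0
```

Request:
jog_arm(
  moves=[
    [0,0,-0.05,0],
    [0,0,-0.1,0],
    [0,0,-0.14,0],
    [0,0,-0.14,0],
    [0,0,-0.14,0],
  ],
)

```text
clock: 50.95
position: [0.6189, -0.0693, 0.3464]
ee_rot: [-3.14, -0.088, 0.001]
force: [-0.4, 0.1, -1.5]
width: 0.979
gripper_force: 0.0
```

Request:
jog_arm(
  moves=[
    [0,0.0625,0,0],
    [0,0.125,0,0],
    [0,0.16,0,0],
    [0,0.16,0,0],
    [0,0.16,0,0],
  ],
  hand=0.0,
)

```text
clock: 51.58
position: [0.6279, -0.228, 0.3457]
ee_rot: [-3.139, -0.089, 0.003]
force: [0.2, 0.6, -0.7]
width: 0.483
gripper_force: 0.0
```

```bash
cat >> h.py <<'E'
def mag():
    O=np.array([.4933,-.0776]); pil=np.array([.683,-.0677]); r={}
    for n in('scene','top'):
        d=shot(n)
        for lo in (0,170):
            b,P=blobs(d,(lo,120,50),(lo+9,255,255),zr=(.09,.34),box=(.38,.75,-.35,.1))
            for q,c,w,m in b:
                v=w[:2]-pil; print(n,'red',q,w.round(4),'ang',np.degrees(np.arctan2(v[1],v[0])).round(1)%360,'r',np.linalg.norm(v).round(4),np.nanpercentile(P[m],[3,97],axis=0).round(4).tolist())
        P=cloud(d).reshape(-1,3)
        # bright ring/lens points above tray
        k=(P[:,2]>.13)&(P[:,2]<.3)&(abs(P[:,0]-.495)<.055)&(abs(P[:,1]+.0776)<.06)
        q=P[k]
        if len(q)>30:
            A=np.c_[q[:,:2]-O,np.ones(len(q))]; c=np.linalg.lstsq(A,q[:,2],rcond=None)[0]; print(n,'plane slope',c.round(3),len(q),'mean',q.mean(0).round(4),np.percentile(q,[1,99],axis=0).round(3).tolist())
E
python3 - <<'E'
from h import *
o,p,a=pose(); print(p,np.degrees(a),o['clock']); mag()
E
```

```text
[ 0.62788376 -0.22804366  0.34570144] 3.230596697119576 51.575
scene red 92 [ 0.4554 -0.0732  0.2571] ang 181.4 r 0.2277 [[0.451, -0.0966, 0.253], [0.4601, -0.0537, 0.2602]]
scene red 134 [ 0.6234 -0.0708  0.2262] ang 183.0 r 0.0597 [[0.6124, -0.0768, 0.1941], [0.6262, -0.0631, 0.2392]]
scene plane slope [-0.684 -0.038  0.228] 1866 mean [ 0.5037 -0.0753  0.2207] [[0.452, -0.125, 0.193], [0.548, -0.031, 0.259]]
top red 60 [ 0.6159 -0.0717  0.2378] ang 183.4 r 0.0672 [[0.6115, -0.0784, 0.1899], [0.6261, -0.0636, 0.2417]]
top red 165 [ 0.4536 -0.0831  0.2584] ang 183.8 r 0.2299 [[0.448, -0.1088, 0.2541], [0.4608, -0.0552, 0.2625]]
top plane slope [-0.68  -0.049  0.23 ] 1768 mean [ 0.4998 -0.078   0.2258] [[0.45, -0.123, 0.195], [0.547, -0.031, 0.261]]
```

Request:
jog_arm(
  moves=[
    [-0.166,-0.158,0,0],
    [-0.166,-0.158,0,0],
    [-0.166,-0.158,0,0],
    [-0.166,-0.158,0,0],
    [-0.166,-0.158,0.056,0],
    [-0.166,-0.158,0.056,0],
    [-0.166,-0.158,0.056,0],
  ],
)

```text
clock: 52.55
position: [0.4544, -0.0804, 0.2924]
ee_rot: [3.14, 0.088, 0.002]
force: [0.2, -0.1, 0.2]
width: 0.008
gripper_force: 0.0
```

Request:
jog_arm(
  moves=[
    [0.002,0,0.008,0],
    [0.002,0,0.015,0],
    [-0.003,0,0.023,0],
    [-0.007,0,0.032,0],
    [-0.011,0,0.04,0],
    [-0.015,0,0.049,0],
    [-0.018,0,0.058,0],
    [-0.02,0,0.066,0],
    [-0.021,0,0.074,0],
    [-0.022,0,0.08,0],
    [-0.0225,0,0.086,0],
    [-0.0225,0,0.09,0],
    [-0.0225,0,0.09,0],
  ],
)

```text
clock: 54.18
position: [0.4313, -0.0818, 0.2008]
ee_rot: [-3.14, -0.088, -0.0]
force: [0.5, -0.1, -0.0]
width: 0.004
gripper_force: 0.0
```

Run:
```python
from h import *
o,p,a=pose(); print(p,np.degrees(a),o['clock'],o['force']); mag()
```

```text
[ 0.43131648 -0.08175395  0.20079294] 3.1961121587833707 54.175 [ 0.51197722 -0.08435913 -0.01989256]
scene red 26 [ 0.4329 -0.0617  0.1873] ang 178.6 r 0.2502 [[0.4284, -0.07, 0.183], [0.4361, -0.055, 0.1894]]
scene red 33 [ 0.4351 -0.0995  0.1872] ang 187.3 r 0.2499 [[0.4304, -0.1116, 0.1828], [0.4386, -0.0901, 0.1906]]
scene red 129 [ 0.6233 -0.0706  0.2269] ang 182.8 r 0.0597 [[0.6124, -0.0766, 0.1923], [0.6266, -0.0628, 0.2395]]
scene red 10 [ 0.6245 -0.0725  0.2046] ang 184.7 r 0.0587 [[0.6232, -0.0753, 0.1972], [0.6264, -0.0676, 0.2123]]
scene plane slope [-0.974 -0.039  0.206] 2525 mean [ 0.4796 -0.0796  0.2197] [[0.44, -0.132, 0.177], [0.543, -0.021, 0.299]]
top red 61 [ 0.6158 -0.0717  0.2368] ang 183.4 r 0.0674 [[0.6117, -0.0784, 0.1884], [0.6269, -0.0636, 0.2417]]
top plane slope [ 0.115 -0.014  0.181] 408 mean [ 0.5293 -0.0808  0.1853] [[0.516, -0.119, 0.178], [0.548, -0.043, 0.192]]
```

Request:
jog_arm(
  moves=[
    [-0.005,0,-0.04,0],
    [-0.005,0,-0.1,0],
    [-0.005,0,-0.15,0],
    [-0.005,0.06,-0.15,0],
    [-0.005,0.12,-0.15,0],
    [-0.005,0.18,-0.15,0],
    [-0.005,0.24,-0.15,0],
    [-0.005,0.25,-0.15,0],
    [-0.005,0.25,-0.15,0],
  ],
)

```text
clock: 55.4
position: [0.4401, -0.3317, 0.3508]
ee_rot: [-3.14, -0.086, 0.0]
force: [0.8, 0.2, 0.3]
width: 0.007
gripper_force: 0.0
```

Run:
```python
from h import *
o,p,a=pose(); print(p,np.degrees(a),o['clock'],o['force']); mag()
d=shot('scene'); b,P=blobs(d,(100,120,40),(130,255,255),zr=(.03,.12),box=(.3,.5,-.5,-.25))
for q,c,w,m in b:
    mm=m&(P[...,2]>.095); v,u=np.nonzero(mm); print('grip',plane(d,u,v,.101).mean(0),P[m][:,2].max(),w)
for lo in (0,170):
    b,P=blobs(d,(lo,120,50),(lo+9,255,255),zr=(.06,.09),box=(.4,.6,-.1,.1))
    for q,c,w,m in b: print('tab',q,w)
a=d['color'][150:330,120:400,::-1]; cv2.imwrite('pics/fin.png',cv2.resize(a,None,fx=2.8,fy=2.8,interpolation=cv2.INTER_CUBIC))
```

```text
[ 0.44011365 -0.33173639  0.3507638 ] 3.139577980816826 55.4 [0.82852948 0.24040033 0.30070734]
scene red 99 [ 0.4333 -0.0845  0.1875] ang 183.9 r 0.2503 [[0.4279, -0.1111, 0.1829], [0.4379, -0.0553, 0.1905]]
scene red 127 [ 0.6237 -0.0713  0.2276] ang 183.4 r 0.0595 [[0.6128, -0.0768, 0.1934], [0.6265, -0.0633, 0.2394]]
scene plane slope [-0.032 -0.     0.184] 1518 mean [ 0.4959 -0.0792  0.1843] [[0.447, -0.126, 0.176], [0.544, -0.033, 0.191]]
top red 60 [ 0.616  -0.0717  0.2375] ang 183.4 r 0.0672 [[0.6115, -0.0784, 0.1894], [0.626, -0.0636, 0.2416]]
top red 151 [ 0.4317 -0.0834  0.1889] ang 183.6 r 0.2518 [[0.426, -0.1108, 0.1846], [0.4379, -0.0563, 0.1931]]
top plane slope [-0.025 -0.003  0.185] 1784 mean [ 0.4947 -0.0784  0.1853] [[0.445, -0.125, 0.179], [0.544, -0.032, 0.193]]
grip [ 0.36808765 -0.32722836  0.101     ] 0.10267701749433718 [ 0.37529956 -0.32760388  0.08252274]
tab 99 [ 0.49732973 -0.0169207   0.0808606 ]
```

View pics/fin.png

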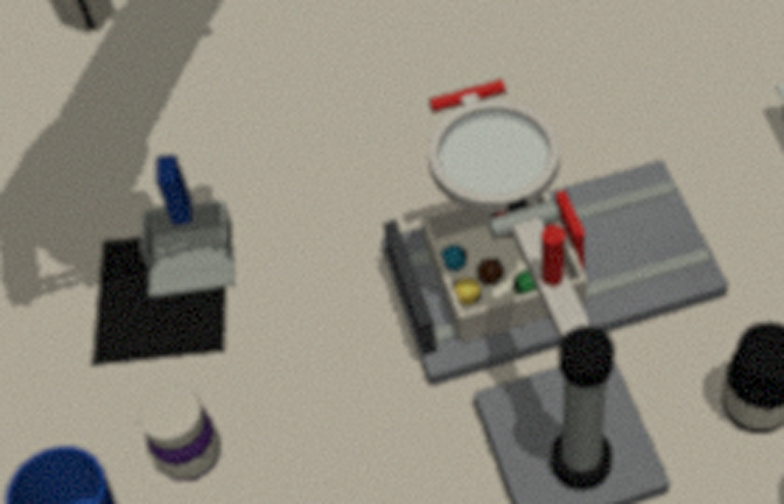

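The lens is level and centred over the tray at (495,155). The scoop has been knocked towards the mat's upper-right corner, at (190,240). I'll measure its pose and move it back.

Run:
```python
from h import *
for n in('scene','top'):
    d=shot(n); hsv=cv2.cvtColor(d['color'],cv2.COLOR_RGB2HSV); P=cloud(d)
    b,_=blobs(d,(100,100,30),(130,255,255),zr=(.03,.13),box=(.3,.5,-.5,-.22))
    for q,c,w,m in b:
        mm=m&(P[...,2]>.092); v,u=np.nonzero(mm)
        if len(v)>5: W=plane(d,u,v,.099)[:,:2]; print(n,'grip',len(v),W.mean(0).round(4),cv2.minAreaRect((W*1000).astype(np.float32)),P[mm][:,2].mean())
    q=P.reshape(-1,3)
    k=(q[:,2]>.025)&(q[:,2]<.045)&(q[:,0]>.3)&(q[:,0]<.47)&(q[:,1]>-.42)&(q[:,1]<-.24); w=q[k]
    print('walls',len(w),cv2.boxPoints(cv2.minAreaRect((w[:,:2]*1000).astype(np.float32))).round().tolist() if len(w)>5 else '')
    m=((hsv[...,2]>90)&(hsv[...,1]<60)&(P[...,0]>.36)&(P[...,0]<.46)&(P[...,1]>-.39)&(P[...,1]<-.26)&(P[...,2]<.02)).astype(np.uint8)
    m=cv2.morphologyEx(m,cv2.MORPH_OPEN,np.ones((3,3))); nn,l,st,c=cv2.connectedComponentsWithStats(m)
    for i in range(1,nn):
        if st[i,4]>40: v,u=np.nonzero(l==i); W=plane(d,u,v,.004)[:,:2]; print('pan',st[i,4],np.nanmedian(P[l==i],0).round(4),cv2.boxPoints(cv2.minAreaRect((W*1000).astype(np.float32))).round().tolist())
```

```text
scene grip 64 [ 0.3667 -0.327 ] ((366.1156921386719, -326.4296875), (13.740415573120117, 30.479936599731445), 83.20598602294922) 0.09941718796178961
walls 168 [[348.0, -365.0], [395.0, -369.0], [401.0, -295.0], [355.0, -291.0]]
pan 1083 [ 0.4036 -0.302   0.0022] [[361.0, -368.0], [462.0, -369.0], [463.0, -260.0], [362.0, -259.0]]
top grip 100 [ 0.3635 -0.3283] ((363.5452575683594, -328.3702392578125), (18.08831024169922, 27.269445419311523), 80.00188446044922) 0.10076877306584808
walls 105 [[345.0, -365.0], [391.0, -370.0], [400.0, -297.0], [354.0, -291.0]]
pan 1010 [ 0.405  -0.2904  0.0023] [[360.0, -260.0], [360.0, -369.0], [459.0, -369.0], [458.0, -260.0]]
```

Run:
```python
from h import *
row(.365,-.3277,.15,-7); row(.394,-.3605,.1,-7,frm=(.365,-.3277,.1,-7))
```

```text
row [-0.0752, -0.0069, 0.2014, 0.1801]
row [0.0328, 0.029, -0.0, 0.0]
```

Request:
jog_arm(
  moves=[
    [-0.075,-0.008,0.06,0.177],
    [-0.075,-0.008,0.12,0.177],
    [-0.075,-0.008,0.18,0.177],
    [-0.075,-0.008,0.2,0.177],
    [-0.075,-0.008,0.2,0.177],
    [-0.075,-0.008,0.2,0.177],
    [-0.075,-0.008,0.2,0.177],
  ],
  hand=0.07,
)

```text
clock: 56.52
position: [0.366, -0.3286, 0.153]
ee_rot: [3.134, -0.19, 0.005]
force: [0.1, -0.4, 0.7]
width: 0.718
gripper_force: 0.0
```

Request:
jog_arm(
  moves=[
    [0,0,0.04,0],
    [0,0,0.07,0],
    [0,0,0.079,0],
    [0,0,0.079,0],
    [0,0,0.079,0],
  ],
)

```text
clock: 57.15
position: [0.3655, -0.3286, 0.0733]
ee_rot: [3.135, -0.191, 0.003]
force: [-0.2, 0.6, -0.5]
width: 0.764
gripper_force: 0.0
```

Request:
jog_arm(
  moves=[
    [0,0,0,0],
    [0,0,0,0],
    [0,0,0,0],
    [0,0,0,0],
    [0,0,0,0],
    [0,0,0,0],
    [0,0,0,0],
  ],
  hand=0.0,
  newtons=30,
)

```text
clock: 58.02
position: [0.3645, -0.3278, 0.0719]
ee_rot: [-3.136, 0.19, 0.001]
force: [-0.1, -0.4, -1.2]
width: 0.196
gripper_force: 30.0
```

Request:
jog_arm(
  moves=[
    [0,0,-0.02,0],
    [0,0,-0.02,0],
    [0.0328,0.029,-0.02,0],
    [0.0328,0.029,-0.02,0],
    [0.0328,0.029,-0.02,0],
    [0.0328,0.029,-0.008,0],
    [0.0328,0.029,-0.001,0],
    [0.0328,0.029,0.002,0],
    [0.0328,0.029,0.002,0],
  ],
)

```text
clock: 59.15
position: [0.393, -0.3599, 0.0711]
ee_rot: [-3.135, 0.19, 0.001]
force: [-6.3, 7.2, 24.7]
width: 0.196
gripper_force: 30.0
```

Request:
jog_arm(
  moves=[
    [0,0,-0.002,0],
    [0,0,-0.002,0],
  ],
)

```text
clock: 59.4
position: [0.3936, -0.3605, 0.0718]
ee_rot: [-3.136, 0.19, 0.0]
force: [1.0, 0.6, -1.7]
width: 0.193
gripper_force: 30.0
```

Request:
jog_arm(
  moves=[
    [0,0,0,0],
    [0,0,0,0],
    [0,0,0,0],
    [0,0,0,0],
    [0,0,0,0],
  ],
  hand=0.07,
)

```text
clock: 60.02
position: [0.3937, -0.3607, 0.072]
ee_rot: [3.136, -0.191, 0.0]
force: [-0.3, -0.3, -1.0]
width: 0.689
gripper_force: 0.0
```

Request:
jog_arm(
  moves=[
    [0,0,-0.04,0],
    [0,0,-0.1,0],
    [0,0,-0.16,0],
    [-0.04,0.06,-0.2,0],
    [-0.04,0.12,-0.2,0],
    [-0.04,0.18,-0.2,0],
    [-0.04,0.2,-0.2,0],
    [-0.04,0.2,-0.2,0],
    [-0.04,0.2,-0.2,0],
    [-0.04,0.2,-0.2,0],
  ],
)

```text
clock: 61.28
position: [0.3306, -0.5531, 0.2722]
ee_rot: [-3.135, 0.188, -0.001]
force: [-0.1, -0.2, 1.4]
width: 0.76
gripper_force: 0.0
```

Run:
```python
from h import *
o,p,a=pose(); print(p,o['clock'],o['force'],np.abs(o['dq']).max())
for n in('scene','top'):
    d=shot(n,'end_'+n); P=cloud(d); b,_=blobs(d,(100,100,30),(130,255,255),zr=(.03,.13),box=(.3,.5,-.5,-.22))
    for q,c,w,m in b:
        mm=m&(P[...,2]>.092); v,u=np.nonzero(mm); print(n,plane(d,u,v,.101).mean(0).round(4),P[mm][:,2].mean().round(4))
    q=P.reshape(-1,3); g=np.array([.417,-.364]); k=(q[:,2]<.018)&(abs(q[:,0]-.430)<.02)&(abs(q[:,1]+.362)<.024); A=np.c_[q[k][:,:2]-g,np.ones(k.sum())]; print('floor',np.linalg.lstsq(A,q[k][:,2],rcond=None)[0].round(4),k.sum())
mag()
d=crop('scene',[.46,-.2,.05],'fin2',(110,80),3.4)
```

```text
[ 0.33059197 -0.55308702  0.27221601] 61.275 [-0.14689103 -0.22232489  1.44436246] 0.0021794673502842435
scene [ 0.3966 -0.3583  0.101 ] 0.0995
floor [-0.0059  0.0031  0.0048] 278
top [ 0.3917 -0.3596  0.101 ] 0.1004
floor [-0.0004  0.0001  0.0056] 334
scene red 99 [ 0.4335 -0.0856  0.1877] ang 184.1 r 0.2502 [[0.4285, -0.1113, 0.1829], [0.4374, -0.0554, 0.1904]]
scene red 137 [ 0.6236 -0.0703  0.2266] ang 182.5 r 0.0595 [[0.612, -0.0766, 0.1929], [0.6264, -0.0629, 0.2396]]
scene plane slope [-0.031  0.003  0.184] 1513 mean [ 0.4958 -0.0793  0.1843] [[0.447, -0.126, 0.176], [0.545, -0.033, 0.191]]
top red 62 [ 0.6157 -0.0708  0.2363] ang 182.6 r 0.0674 [[0.6116, -0.0784, 0.1885], [0.6265, -0.0636, 0.2415]]
top red 153 [ 0.4317 -0.0834  0.1888] ang 183.6 r 0.2517 [[0.426, -0.1108, 0.1844], [0.4379, -0.0563, 0.193]]
top plane slope [-0.025 -0.006  0.185] 1785 mean [ 0.4947 -0.0784  0.1854] [[0.446, -0.125, 0.179], [0.544, -0.032, 0.193]]
134 161
```

View pics/fin2.png

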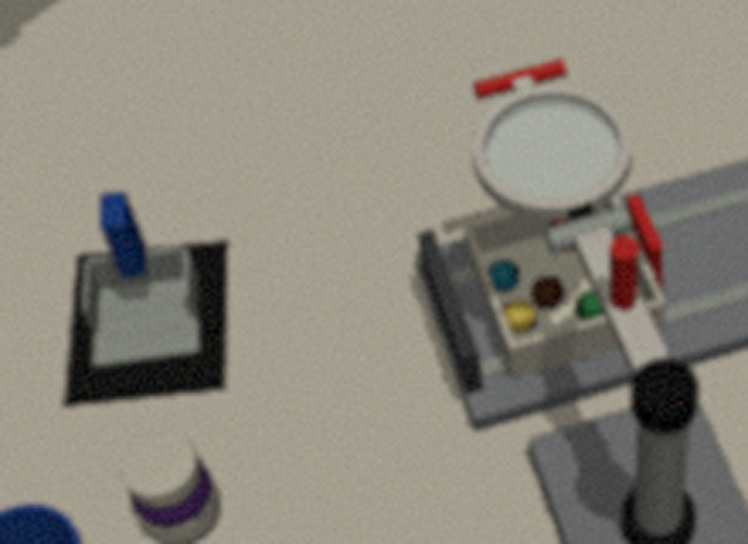

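The scoop stands flat on its mat at (140,310), the lens is level over the home tray at (550,150), and the arm is clear of everything. Handing in.

```bash
python3 -c "
from cell import arm
print(arm.sign_off())"
```

```text
the job is handed in; nothing more can be done
None
```

I handed the job in at about 61 s, with no verdict returned: all seven beads I found are in the tray, the tray is home against its stop, the lens is level and centred over it, and the scoop (put back once after being knocked aside) is flat near the middle of its mat.

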